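# Slide the tweezer case through to the bunk side

### The job

Someone lying in the bunk, to the robot's left, needs the tweezers: with the fingertips, gently push the flat tweezer case through the narrow gap between the first aid box and the radio until all of it is past them on the bunk side, lying flat on the glass. Only push it: do not grip, lift or tip it, and leave all the other things where they are. Finish with the hand clear of it.

Things in the scene. Friction and masses are not known exactly. Their poses are not given: they have to be found in the camera images.
- tweezer_case: Flat black hard case with a clear window showing three steel tweezers, 56 wide (own x) x 110 long (own y) x 20 tall, 0.11 to 0.22 kg, loose, slides on the glass. Starts on the robot's right (-y) of the gap, its long axis within 0.4 rad of world y, usually out of line with the gap. Origin: centre of its underside; z up.
- case_end_a (a point): Middle of the tweezer case's end face at its own y = -55 mm (the end towards -y at the start, where it is pushed), 10 mm above the underside.
- case_end_b (a point): Middle of the tweezer case's end face at its own y = +55 mm (the end towards +y at the start, leading through the gap), 10 mm above the underside.
- first_aid_box: White plastic first aid box lying on its back, its door with a cross on top, 130 (own x) x 90 (own y) x 55 tall, upright corners rounded 10 mm, fixed to the glass. Origin: centre of its underside. Side by side with the radio, own y axis within 0.22 rad of world +y, towards the bunk. Either of the two may be nearer the robot.
- radio: Dark grey bedside radio on its back, black top with speaker slots and a round dial, 130 (own x) x 90 (own y) x 55 tall, upright corners rounded 10 mm, fixed to the glass. Origin: centre of its underside. Same yaw as the first aid box, centres 192 mm apart along own x: between them lies the straight gap, 62 wide, 90 long along own y.
- glass_top: Fixed square of pale glass, 560 x 560 x 8 thick, lying on the whitewashed crate top (z = 0); its upper face is at z = 8 mm. Case, first aid box, radio and small things stand on it. Origin: centre of its underside.
- pill_bottle: Orange pill bottle with a white cap, upright, 38 across, 75 tall. A bystander, loose. Origin: centre of its underside.
- cup: White ceramic cup, upright, 76 across, 80 tall. A bystander, loose. Origin: centre of its underside.
- salve_tin: Round aluminium tin, 56 across, 32 tall. A bystander, loose. Origin: centre of its underside.
- soap_box: White plastic soap box, 60 x 95 x 34 tall. A bystander, loose. Origin: centre of its underside.
- flask: Steel flask with a black cap, 64 across, 120 tall, off the glass. A bystander, loose. Origin: centre of its underside.
- basin: Small white bowl, 100 across, 40 tall, off the glass. A bystander, loose. Origin: centre of its underside.
Things that resemble listed ones, but are neither listed nor needed, are in the scene too. Of the things that look like the tweezer_case, the larger one is meant.

How it is judged:
On the way:
1. the case is inside the gap, between the first aid box and the radio (horizontal distance between tweezer_case and first_aid_box below 0.106 m and horizontal distance between tweezer_case and radio below 0.106 m), for 0.1 s.
At the end, for the whole second after the job is handed in: The tweezer case lies still and flat on the glass (underside within 4 mm of the glass face), both its ends beyond the bunk-side faces of the first aid box and the radio (2 mm tolerance) (y of each of case_end_a, case_end_b in the frame of first_aid_box above 0.043 m and y of each of case_end_a, case_end_b in the frame of radio above 0.043 m and height (world z) of tweezer_case between 0.005 and 0.012 m and angle between tweezer_case's own z axis and vertical below 0.06 rad and linear speed of tweezer_case below 0.01 m/s); the robot touches nothing.
It fails at once if the tweezer case is lifted (10 mm) or tipped (height (world z) of tweezer_case above 0.018 m or angle between tweezer_case's own z axis and vertical above 0.25 rad).
It fails at once if the tweezer case is gripped or pushed with more than 20 N (contact force between the fingers and tweezer_case above 20 N).
It fails at once if another thing is moved by more than 15 mm (distance of any of pill_bottle, cup, salve_tin, soap_box, flask, basin from where it was at the start of the episode above 0.015 m).
It also fails if it takes over 64 s, if anything falls off the work surface, if the arm or the gripper's body presses on something with over 40 N, if the wrist force passes 120 N, or if a joint passes its speed limit or range.

### The arm

A 6-joint arm with a two-finger parallel gripper is mounted at the origin on the work surface. World frame = base frame: x ahead of the robot, y to its left, z up, the work surface at z = 0. Lengths are in m, angles in rad, forces in N, time in s.
With the tool pointing down it reaches from about 0.375 to 0.975 m from the base axis. Payload 3.8 kg.
Tool frame: the origin (TCP) lies between the finger pads; the fingertips stand 11 mm ahead of it and the grasp point (between the pads) lies 8 mm behind it; y points along the fingers, x is the direction in which the jaws open and shut, and the axes are right-handed (so a half turn about y gives the same grasp; the last joint's range is limited). The gripper opens to 88 mm and grips with 3 to 60 N. Pads are 18 mm wide; open, the fingers measure 123 mm over their backs; the gripper's body (75 mm by 187 mm) begins 45 mm behind the grasp point.
Start: joints at [1.299, 0.264, 1.604, -0, 1.274, -0.037], TCP at [0.157, 0.656, 0.25] pointing down, gripper open.
Joint ranges: [-2.63, 2.63], [-0.94, 2.18], [0.31, 2.57], [-1.31, 4.45], [0, 2.66], [-2.55, 2.55]. Speed limits (rad/s): [2.57, 2.57, 3.14, 3.14, 3.14, 3.14].

### API

Orientations are given as a rotation vector (axis times angle).
In Python, from cell import manip, cams gives the robot as it stands. The module is installed in compiled form; this text tells all that it offers.
- The arm moves only by the tool jog_arm, never from a script. Its arguments are lists of equal length, an entry for each row: "travel": the shift along the tool's x, y, z each as a share of 1 m, from -1 to 1, a list of three; "delta_rot": the turn, a rotation vector about the tool's x, y, z each as a share of 2 rad, from -1 to 1, a list of three; "hand": the gripper command: -1 is shut, 1 is fully open, values between are in proportion. A call has exactly 10 rows; each row is the pose to reach, as a shift and turn from the pose commanded when the call began, along the tool's axes at that moment; what a row does not reach only later rows make up. A row lasts 1/12 s, in which the tool goes at most 41.7 mm and 7.16 degrees, less where a joint would pass 70% of its speed; a pose out of reach is approached as far as the arm can. A call with a number of a shift or a turn outside -1 to 1 is refused whole. A call with a gripper value outside its range is refused whole. The fingers move at their own pace and stop on an object; "force" is the grip in N (left out, the last holds). Time passes only in rows, so rows that repeat a pose let the fingers close, or fill a call up. It gives the time, the measured TCP pose, the force and the opening at its end, in the units of the state.
- manip.observe(): the state, without advancing time (a new reading comes with each control period).
- cams.snapshot(name): name is "scene" or "top" or "wrist"; returns the picture (400x640x3 uint8, blue, green, red); there is no depth.
- cams.camera_info(name): a dict with "fx", "fy", "cx", "cy" (pixels), "k1" (the pictures are not rectified: a ray, as slopes to the right and down, at radius r is drawn at 1 + k1 r^2 times it, then the intrinsics apply), "xyz" and "attitude" of the camera in the world. Camera axes: x right, y down, z forward; pixel columns grow to the right and rows downward; lengths in m; the calibration is good to about 2 mm. A picture is of the moment at which its call begins: read the wrist's pose just before it. camera_info takes no time and is no camera call; for the wrist camera it gives the pose at the moment of the call.
- manip.close_job(): hands the job in, once; it reports no verdict.
The state is a dict: "time_s": time; "qpos": joint angles; "qvel": joint speeds; "joint_torque": joint torques, N m; "position": TCP position; "ee_rot": TCP orientation; "wrist_force": force on the tool from outside, world axes, zero at the start; "moment": the same for the moment, N m; "gripper_width": opening from 0.0 (shut) to 1.0 (fully open).
Only numpy, scipy, OpenCV 4.12 (cv2) and the standard library are available. Lean on these libraries where they do the work, as an engineer would, in place of code of your own. Each camera call takes 0.05 s, during which the arm holds its last target.

## Working session

There is one attempt and no reset: what is moved stays moved. The work goes in short steps, Python scripts to look and compute and a tool call to move; the robot and the scene stay as the last step left them, time stands still between calls to the robot, and variables do not carry over. Pictures are saved under pics/ and viewed, and the job is handed in when it is done.

Besides the shell and the picture viewer there is one more tool, called after "Request:" by a JSON object that holds its "fn" and its "kwargs", one argument or row to a line. jog_arm: Moves the arm, as the interface text tells. Shift numbers are shares of 1 m and turn numbers shares of 2 rad, none past 1 either way. Its arguments: {"type":"object","properties":{"travel":{"type":"array","items":{"type":"array","items":{"type":"number","minimum":-1,"maximum":1}}},"delta_rot":{"type":"array","items":{"type":"array","items":{"type":"number","minimum":-1,"maximum":1}}},"hand":{"type":"array","items":{"type":"number"}},"force":{"type":"number"}},"required":["travel","delta_rot","hand"]}

```bash
mkdir -p pics; python3 - <<'E'
from cell import manip,cams
import cv2
print(manip.observe())
for n in ("scene","top","wrist"):
    print(n,cams.camera_info(n)); cv2.imwrite(f"pics/{n}0.png",cams.snapshot(n))
E
```

```text
{'time_s': 0.0, 'qpos': array([ 1.29907819e+00,  2.64769188e-01,  1.60535324e+00, -9.96611211e-07,
        1.27369695e+00, -3.69202220e-02]), 'qvel': array([-0.00091219, -0.00189216, -0.00040199,  0.00034659,  0.00102049,
        0.00110809]), 'joint_torque': array([-3.88248964e-04, -5.02103090e+01, -3.56875956e+01,  7.27908849e-02,
        2.92339933e-02, -1.73763551e-04]), 'position': array([0.15686951, 0.65582119, 0.24838838]), 'ee_rot': array([-1.31251098, -1.03320758,  1.03620985]), 'wrist_force': array([-0.32233699,  0.35041265, -0.37710642]), 'moment': array([-0.03177953,  0.01759241,  0.02644176]), 'gripper_width': 0.9995068441960466}
scene {'fx': 472.4616791555381, 'fy': 472.4616791555381, 'cx': 318.3111481744936, 'cy': 200.52965250740965, 'k1': 0.03667249109726537, 'xyz': array([0.9643337 , 0.65788642, 0.98036928]), 'attitude': array([-0.78718988, -2.6814875 ,  0.96364467])}
top {'fx': 505.43772396486486, 'fy': 505.43772396486486, 'cx': 331.3493974362331, 'cy': 201.0773281181753, 'k1': -0.09616585554093059, 'xyz': array([ 0.42699913, -0.0231393 ,  1.65149184]), 'attitude': array([-2.18255288,  2.17682932, -0.06190077])}
wrist {'fx': 337.7490969531706, 'fy': 337.7490969531706, 'cx': 316.87253737212797, 'cy': 203.62352110093758, 'k1': -0.03559749480607013, 'xyz': array([0.08343183, 0.67479744, 0.38325468]), 'attitude': array([2.27479569, 1.79546155, 0.2651302 ])}
```

View pics/top0.png

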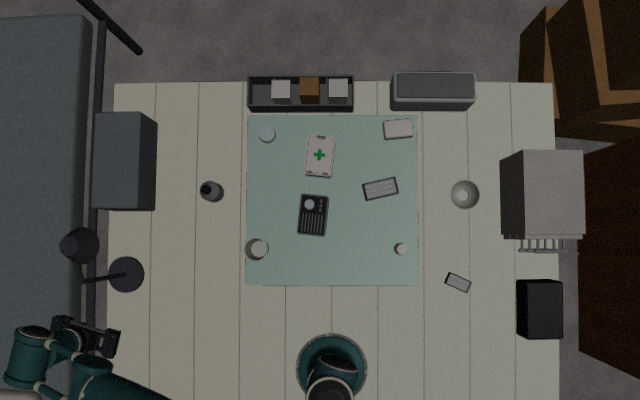

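View pics/scene0.png

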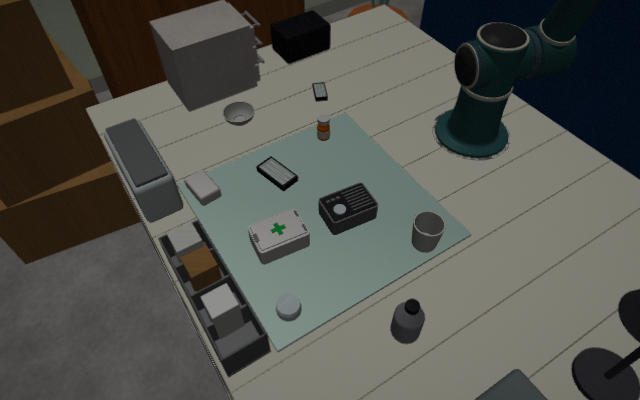

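```bash
cat > h.py <<'E'
import numpy as np,cv2
from scipy.spatial.transform import Rotation as R
def ray(ci,u,v):
    K=np.array([[ci['fx'],0,ci['cx']],[0,ci['fy'],ci['cy']],[0,0,1]])
    p=cv2.undistortPoints(np.array([[[u,v]]],float),K,np.array([ci['k1'],0,0,0.]),).ravel()
    d=R.from_rotvec(ci['attitude']).apply([p[0],p[1],1]); return d
def px(ci,u,v,z):
    d=ray(ci,u,v); o=ci['xyz']; return (o+d*(z-o[2])/d[2])[:2]
def proj(ci,P):
    q=R.from_rotvec(ci['attitude']).inv().apply(np.asarray(P)-ci['xyz'])
    s=q[...,:2]/q[...,2:]; r2=(s**2).sum(-1,keepdims=True); s=s*(1+ci['k1']*r2)
    return s*ci['fx']+[ci['cx'],ci['cy']]
E
python3 - <<'E'
from h import *
im=cv2.imread('pics/top0.png')
cv2.imwrite('pics/top0c.png',cv2.resize(im[90:310,170:450],None,fx=2.7,fy=2.7,interpolation=cv2.INTER_CUBIC))
print(R.from_rotvec([-1.31251098, -1.03320758,  1.03620985]).as_matrix().round(3))
E
```

```text
[[ 0.233 -0.001 -0.973]
 [ 0.973 -0.002  0.233]
 [-0.002 -1.     0.   ]]
```

View pics/top0c.png

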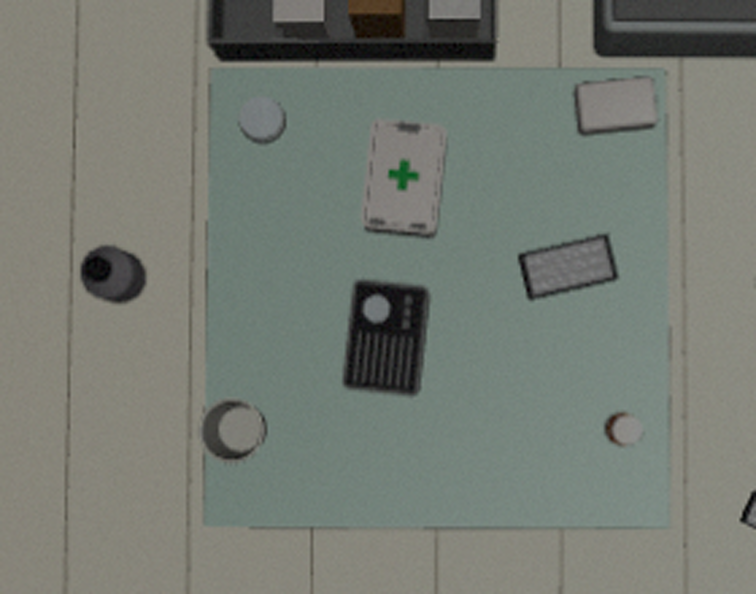

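```bash
python3 - <<'E'
from h import *
im=cv2.imread('pics/top0.png')
cv2.imwrite('pics/top0d.png',cv2.resize(im[125:245,285:410],None,fx=5,fy=5,interpolation=cv2.INTER_CUBIC))
im=cv2.imread('pics/scene0.png')
cv2.imwrite('pics/scene0d.png',cv2.resize(im[145:270,235:390],None,fx=5,fy=4.8,interpolation=cv2.INTER_CUBIC))
E
```

```text
(no output)
```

View pics/top0d.png

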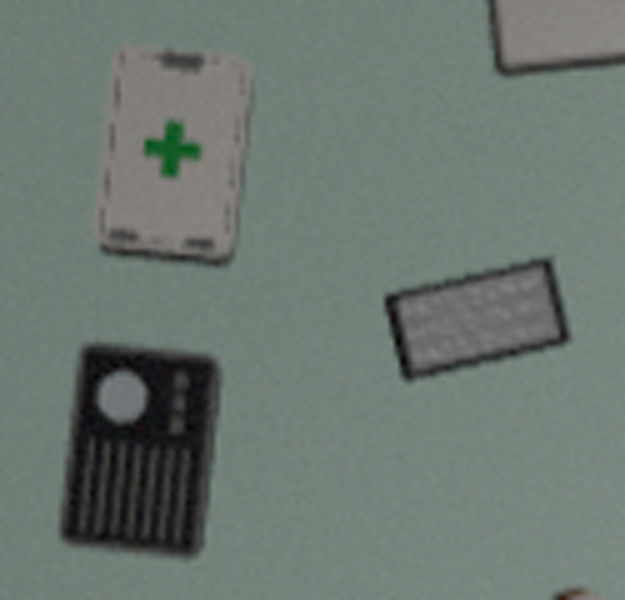

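View pics/scene0d.png

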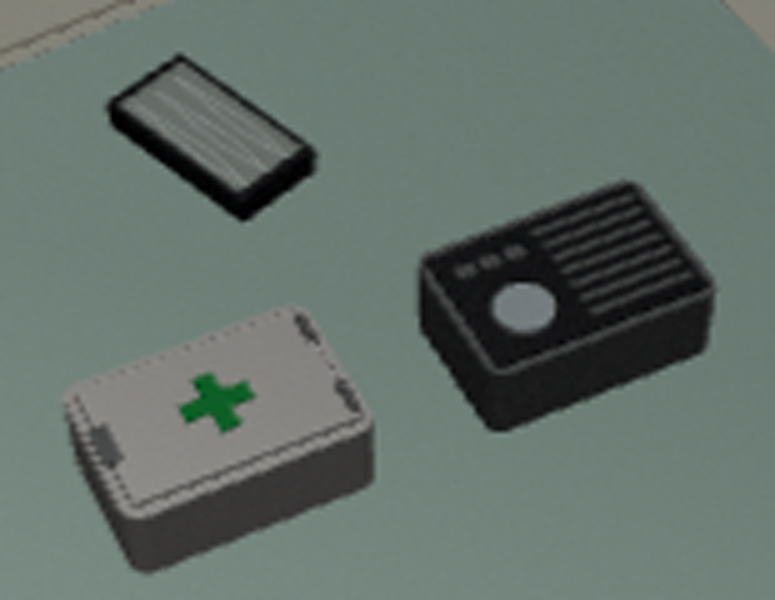

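```bash
cat > fit.py <<'E'
from h import *
from cell import cams
from scipy.optimize import least_squares
T=cams.camera_info('top');S=cams.camera_info('scene')
def t(p): return np.array(p,float)/5+[285-.4,125-.4]
def s(p): return np.array(p,float)/[5,4.8]+[235-.4,145-.4]
def rect(x,y,a,w,l,z):
    c=np.array([[1,1],[1,-1],[-1,-1],[-1,1]])*[w/2,l/2]
    q=c@np.array([[np.cos(a),np.sin(a)],[-np.sin(a),np.cos(a)]])+[x,y]
    return np.c_[q,np.full(4,z)]
# order: (+x+y),(+x-y),(-x-y),(-x+y); top image up=+x,left=+y
E
python3 - <<'E'
from fit import *
bt=t([(112,45),(254,59),(235,257),(97,243)]); rt=t([(82,342),(221,354),(202,557),(60,546)])
bs=s([(130,522),(62,388),(308,298),(378,425)]); rs=s([(495,378),(415,258),(637,177),(720,291)])
ct=t([(387,296),(550,258),(569,341),(406,380)]); cs=s([(243,193),(108,103),(180,55),(316,153)])
def res(p,use):
    x,y,a=p; u=np.array([np.cos(a),np.sin(a)])*.096
    B=rect(x+u[0],y+u[1],a,.13,.09,.063);Rr=rect(x-u[0],y-u[1],a,.13,.09,.063)
    o=[]
    if 't' in use:o+=[proj(T,B)-bt,proj(T,Rr)-rt]
    if 's' in use:o+=[proj(S,B)-bs,proj(S,Rr)-rs]
    return np.concatenate(o).ravel()
def rc(p,use):
    C=rect(*p,.056,.11,.028);o=[]
    if 't' in use:o+=[proj(T,C)-ct]
    if 's' in use:o+=[proj(S,C)-cs]
    return np.concatenate(o).ravel()
for use in('t','s','ts'):
    for n,f in(('gap',res),('case',rc)):
        r=least_squares(f,[.5,0,0],args=(use,)); print(use,n,r.x.round(4),np.abs(r.fun).max().round(2),'rms',np.sqrt((r.fun**2).mean()).round(2))
for n,p,z in(('cup',(257,248),.088),('pill',(401,248),.083),('soap',(398,129),.042),('tin',(266,133),.04),('basin',(464,194),.04),('flask',(205,190),.12)): print(n,px(T,*p,z).round(3))
print(px(T,247,115,.008),px(T,417,285,.008))
E
```

```text
t gap [ 0.5904  0.0457 -0.0982] 0.94 rms 0.41
t case [ 0.5819 -0.1595  0.2316] 0.42 rms 0.22
s gap [ 0.5943  0.053  -0.1097] 1.63 rms 0.64
s case [ 0.5842 -0.1568  0.2338] 1.71 rms 0.77
ts gap [ 0.5924  0.0495 -0.1036] 2.07 rms 1.1
ts case [ 0.583  -0.1584  0.2325] 1.65 rms 0.67
cup [0.39  0.227]
pill [ 0.391 -0.219]
soap [ 0.773 -0.217]
tin [0.76  0.211]
basin [ 0.563 -0.428]
flask [0.567 0.385]
[0.82799291 0.27964322] [ 0.27033675 -0.27947503]
```

```bash
python3 - <<'E'
from fit import *
print(proj(T,[.157,.656,.248]),proj(S,[.157,.656,.248]),px(T,125,275,0),px(T,80,245,.3), px(S,605,378,0))
# plan move
from cell import manip
o=manip.observe(); M=R.from_rotvec(o['ee_rot'])
Rt=R.from_matrix(np.c_[[np.cos(-.104),np.sin(-.104),0],[0,0,-1],np.cross([np.cos(-.104),np.sin(-.104),0],[0,0,-1])])
print((M.inv()*Rt).as_rotvec()/2, M.inv().apply(np.array([.665,-.175,.20])-o['position']))
E
```

```text
[ 97.51197609 330.24552756] [711.54507176 273.12461532] [0.29464177 0.68309733] [0.3986288 0.6860324] [0.29726984 0.68066362]
[ 6.11553839e-04  7.20002926e-01 -7.51115724e-04] [-0.68986545  0.04984293 -0.68749716]
```

View pics/wrist0.png

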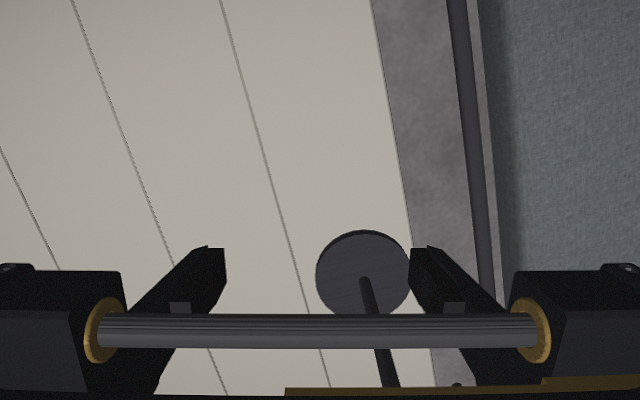

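Request:
{"fn": "jog_arm", "kwargs": {
  "travel": [
    [-0.227, 0, -0.15],
    [-0.227, 0, -0.15],
    [-0.227, 0, -0.15],
    [-0.227, 0, -0.15],
    [-0.227, 0, -0.15],
    [-0.227, 0, -0.15],
    [-0.227, 0, -0.15],
    [-0.69, 0.05, -0.6875],
    [-0.69, 0.05, -0.6875],
    [-0.69, 0.05, -0.6875]
  ],
  "delta_rot": [
    [0, 0.36, 0],
    [0, 0.36, 0],
    [0, 0.36, 0],
    [0, 0.36, 0],
    [0, 0.36, 0],
    [0, 0.36, 0],
    [0, 0.36, 0],
    [0, 0.72, 0],
    [0, 0.72, 0],
    [0, 0.72, 0]
  ],
  "hand": [-1, -1, -1, -1, -1, -1, -1, -1, -1, -1]
}}

```text
time_s: 0.98
position: [0.3233, 0.2981, 0.2409]
ee_rot: [-1.563, -0.186, 0.185]
wrist_force: [1.1, 0.4, 0.3]
gripper_width: 0.266
```

```bash
cat > plan.py <<'E'
from h import *
from cell import manip
def plan(target,yaw=-.104):
    o=manip.observe(); M=R.from_rotvec(o['ee_rot']); x=[np.cos(yaw),np.sin(yaw),0]
    Rt=R.from_matrix(np.c_[x,[0,0,-1],np.cross(x,[0,0,-1])])
    print(o['time_s'],o['position'].round(4),'yaw',np.arctan2(M.as_matrix()[1,0],M.as_matrix()[0,0]).round(4),'F',o['wrist_force'].round(2),'w',round(o['gripper_width'],3))
    print('rot',((M.inv()*Rt).as_rotvec()/2).round(4),'shift',M.inv().apply(np.array(target)-o['position']).round(4))
E
python3 -c "
from plan import *
plan([.665,-.175,.2])"
```

```text
0.9833 [0.3233 0.2981 0.2409] yaw 0.2362 F [1.15 0.38 0.33] w 0.266
rot [-0.0002  0.1701  0.0003] shift [ 0.2215  0.0409 -0.5399]
```

Request:
{"fn": "jog_arm", "kwargs": {
  "travel": [
    [0.2215, 0.041, -0.54],
    [0.2215, 0.041, -0.54],
    [0.2215, 0.041, -0.54],
    [0.2215, 0.041, -0.54],
    [0.2215, 0.041, -0.54],
    [0.2215, 0.041, -0.54],
    [0.2215, 0.041, -0.54],
    [0.2215, 0.041, -0.54],
    [0.2215, 0.041, -0.54],
    [0.2215, 0.041, -0.54]
  ],
  "delta_rot": [
    [0, 0.17, 0],
    [0, 0.17, 0],
    [0, 0.17, 0],
    [0, 0.17, 0],
    [0, 0.17, 0],
    [0, 0.17, 0],
    [0, 0.17, 0],
    [0, 0.17, 0],
    [0, 0.17, 0],
    [0, 0.17, 0]
  ],
  "hand": [-1, -1, -1, -1, -1, -1, -1, -1, -1, -1]
}}

```text
time_s: 1.82
position: [0.5686, -0.0381, 0.2113]
ee_rot: [-1.569, 0.078, -0.078]
wrist_force: [-0.0, 1.2, 0.4]
gripper_width: 0.006
```

```bash
python3 -c "
from plan import *
plan([.665,-.175,.2])"
```

```text
1.8167 [ 0.5686 -0.0381  0.2113] yaw -0.0995 F [-0.02  1.25  0.38] w 0.006
rot [-0.0001  0.0022 -0.0002] shift [ 0.1095  0.0112 -0.1266]
```

```bash
python3 - <<'E'
from cell import manip,cams
import cv2,pickle
ci=cams.camera_info("wrist"); im=cams.snapshot("wrist"); ci2=cams.camera_info("wrist")
print(ci['xyz'],ci2['xyz'],ci['attitude'],ci2['attitude']); pickle.dump(ci,open('w1.pkl','wb')); cv2.imwrite("pics/w1.png",im)
E
```

```text
[0.57577344 0.03780609 0.34604148] [0.57947619 0.0327866  0.34513694] [ 2.84439386 -0.14124401 -0.02208274] [ 2.83962331 -0.14505204 -0.01735047]
```

View pics/w1.png

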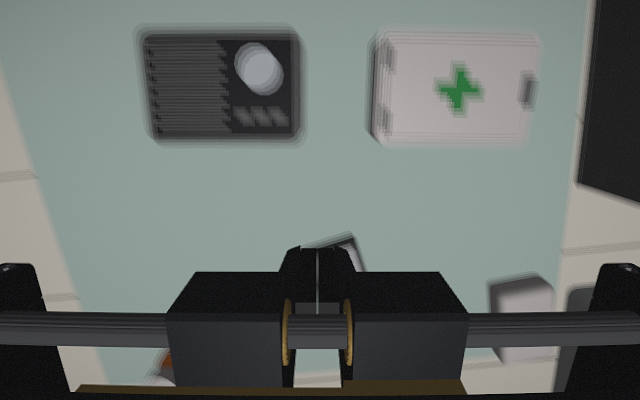

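Request:
{"fn": "jog_arm", "kwargs": {
  "travel": [
    [0.11, 0.011, -0.127],
    [0.11, 0.011, -0.127],
    [0.11, 0.011, -0.127],
    [0.11, 0.011, -0.127],
    [0.11, 0.011, -0.127],
    [0.11, 0.011, -0.127],
    [0.11, 0.011, -0.127],
    [0.11, 0.011, -0.127],
    [0.11, 0.011, -0.127],
    [0.11, 0.011, -0.127]
  ],
  "delta_rot": [
    [0, 0, 0],
    [0, 0, 0],
    [0, 0, 0],
    [0, 0, 0],
    [0, 0, 0],
    [0, 0, 0],
    [0, 0, 0],
    [0, 0, 0],
    [0, 0, 0],
    [0, 0, 0]
  ],
  "hand": [-1, -1, -1, -1, -1, -1, -1, -1, -1, -1]
}}

```text
time_s: 2.7
position: [0.6645, -0.172, 0.2014]
ee_rot: [-1.569, 0.076, -0.077]
wrist_force: [0.0, -0.1, 0.1]
gripper_width: 0.007
```

```bash
cat > snap.py <<'E'
from cell import manip,cams
import cv2,pickle,sys
n,k=sys.argv[1:3]
ci=cams.camera_info(n); im=cams.snapshot(n); pickle.dump(ci,open(k+'.pkl','wb')); cv2.imwrite(f"pics/{k}.png",im)
E
python3 snap.py wrist w2; python3 -c "
from plan import *
plan([.665,-.175,.025])"
```

```text
2.75 [ 0.6647 -0.1721  0.2014] yaw -0.0976 F [-0.19 -0.19 -0.69] w 0.002
rot [0.     0.0032 0.0003] shift [ 0.0005  0.1764 -0.0028]
```

View pics/w2.png

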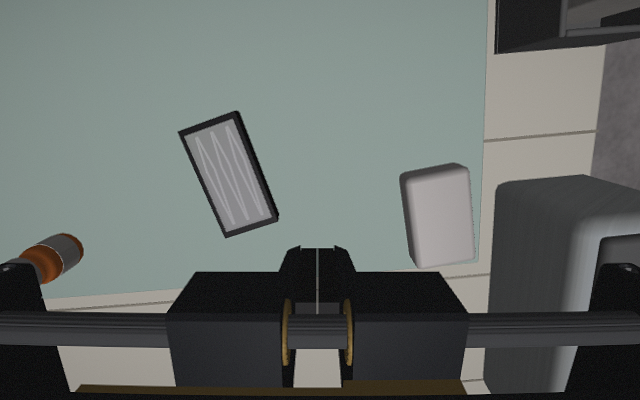

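```bash
python3 - <<'E'
from h import *
im=cv2.imread('pics/w2.png')
cv2.imwrite('pics/w2c.png',cv2.resize(im[100:250,165:295],None,fx=4,fy=4,interpolation=cv2.INTER_CUBIC))
E
```

```text
(no output)
```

View pics/w2c.png

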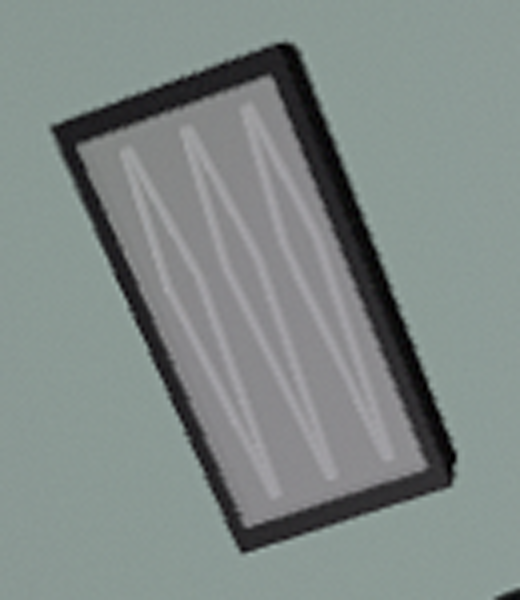

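```bash
python3 - <<'E'
from h import *
import pickle
from scipy.optimize import least_squares
from fit import rect
W=pickle.load(open('w2.pkl','rb'))
q=np.array([(285,42),(447,487),(242,551),(52,128)])/4+[165-.4,100-.4]
q=q[[0,1,2,3]] # +x+y,+x-y,-x-y,-x+y
r=least_squares(lambda p:(proj(W,rect(*p,.056,.11,.028))-q).ravel(),[.58,-.158,.23]);print(r.x,r.fun)
E
```

```text
[ 0.58344545 -0.15576963  0.21882818] [-0.7051203   0.08170132  1.32583879  0.34059356 -0.66963713  0.90732696
  0.08571741 -1.08948113]
```

Request:
{"fn": "jog_arm", "kwargs": {
  "travel": [
    [0, 0.17, -0.003],
    [0, 0.17, -0.003],
    [0, 0.17, -0.003],
    [0, 0.17, -0.003],
    [0, 0.17, -0.003],
    [0, 0.17, -0.003],
    [0, 0.17, -0.003],
    [0, 0.175, -0.003],
    [0, 0.175, -0.003],
    [0, 0.175, -0.003]
  ],
  "delta_rot": [
    [0, 0.003, 0],
    [0, 0.003, 0],
    [0, 0.003, 0],
    [0, 0.003, 0],
    [0, 0.003, 0],
    [0, 0.003, 0],
    [0, 0.003, 0],
    [0, 0.003, 0],
    [0, 0.003, 0],
    [0, 0.003, 0]
  ],
  "hand": [-1, -1, -1, -1, -1, -1, -1, -1, -1, -1]
}}

```text
time_s: 3.58
position: [0.6664, -0.1768, 0.0285]
ee_rot: [-1.57, 0.079, -0.086]
wrist_force: [-0.3, 0.3, -0.2]
gripper_width: 0.001
```

```bash
python3 -c "
from plan import *
plan([.62,-.175,.025])"
```

```text
3.5833 [ 0.6664 -0.1768  0.0285] yaw -0.1049 F [-0.35  0.28 -0.24] w 0.001
rot [ 0.0004 -0.0005  0.0021] shift [-0.0463  0.0033 -0.0031]
```

Request:
{"fn": "jog_arm", "kwargs": {
  "travel": [
    [-0.012, 0.003, 0],
    [-0.024, 0.003, 0],
    [-0.027, 0.003, 0],
    [-0.03, 0.003, 0],
    [-0.033, 0.003, 0],
    [-0.036, 0.003, 0],
    [-0.039, 0.003, 0],
    [-0.042, 0.003, 0],
    [-0.044, 0.003, 0],
    [-0.044, 0.003, 0]
  ],
  "delta_rot": [
    [0, 0, 0],
    [0, 0, 0],
    [0, 0, 0],
    [0, 0, 0],
    [0, 0, 0],
    [0, 0, 0],
    [0, 0, 0],
    [0, 0, 0],
    [0, 0, 0],
    [0, 0, 0]
  ],
  "hand": [-1, -1, -1, -1, -1, -1, -1, -1, -1, -1]
}}

```text
time_s: 4.42
position: [0.6207, -0.1717, 0.0228]
ee_rot: [-1.569, 0.083, -0.083]
wrist_force: [1.2, 0.3, 0.1]
gripper_width: 0.007
```

```bash
python3 snap.py top t3;python3 snap.py scene s3; python3 -c "
from plan import *
plan([.614,-.175,.025])
im=cv2.imread('pics/t3.png')
cv2.imwrite('pics/t3c.png',cv2.resize(im[125:245,285:410],None,fx=5,fy=5,interpolation=cv2.INTER_CUBIC))
im=cv2.imread('pics/s3.png')
cv2.imwrite('pics/s3c.png',cv2.resize(im[145:270,235:390],None,fx=5,fy=4.8,interpolation=cv2.INTER_CUBIC))
"
```

```text
4.5167 [ 0.6207 -0.1716  0.0227] yaw -0.105 F [ 0.82 -0.64  1.3 ] w 0.005
rot [-0.0001 -0.0005 -0.0001] shift [-0.0064 -0.0023 -0.004 ]
```

View pics/t3c.png

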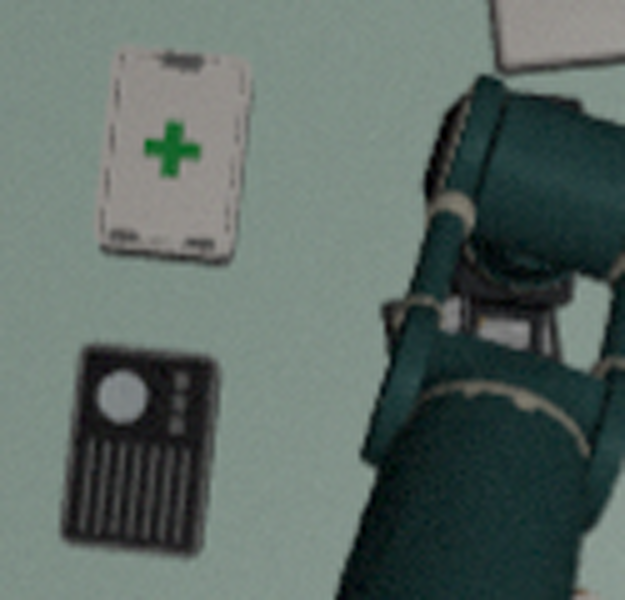

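View pics/s3c.png

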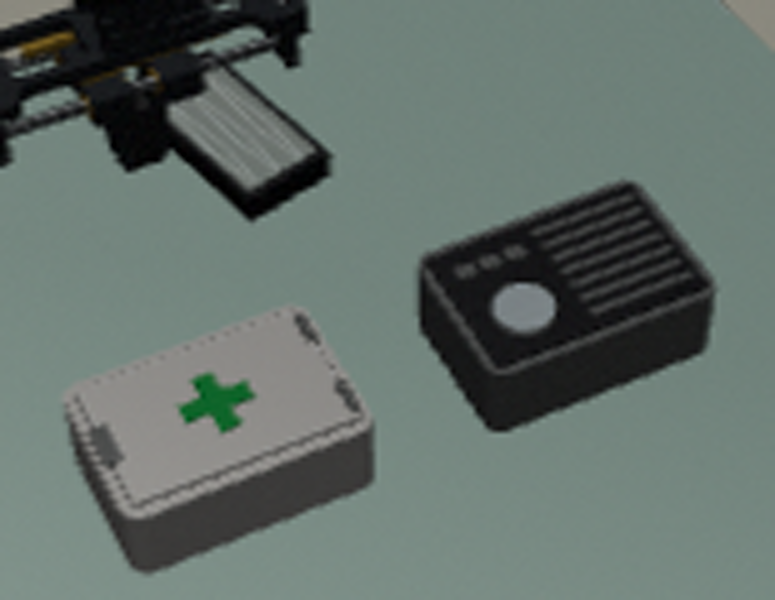

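```bash
python3 snap.py wrist w3; python3 - <<'E'
from fit import *
for p in [(250,191),(326,152),(168,115),(232,70)]: print(px(S,*s(p),.028).round(4))
E
```

```text
[ 0.5915 -0.1011]
[ 0.5419 -0.1042]
[ 0.6004 -0.1763]
[ 0.5527 -0.1885]
```

View pics/w3.png

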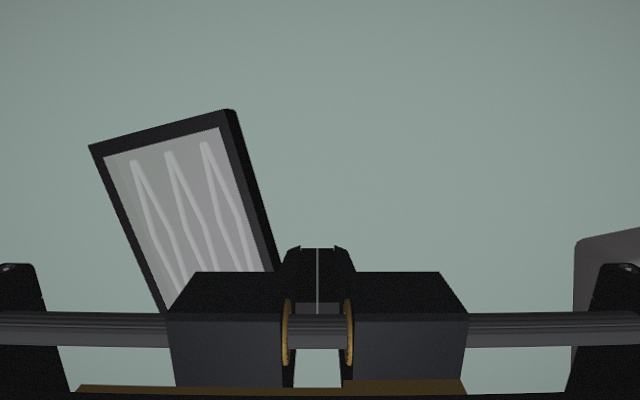

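```bash
cat > cf.py <<'E'
from h import *
from fit import rect,s,t,S,T
from scipy.optimize import least_squares
import pickle
def fitcase(obs,p0,w=.056,l=.11,z=.028):
    def f(p):
        C=rect(*p,w,l,z);o=[]
        for ci,kind,i,q in obs:
            q=np.array(q,float)
            if kind=='c': o+=list(proj(ci,C[i])-q)
            else:
                a=proj(ci,C[i]);b=proj(ci,C[(i+1)%4]);d=(b-a)/np.linalg.norm(b-a); o.append(d[0]*(q-a)[1]-d[1]*(q-a)[0])
        return np.array(o)
    r=least_squares(f,p0); return r.x,r.fun
def gapframe(x,g=(.592,.0485,-.103)):
    c,s_=np.cos(g[2]),np.sin(g[2]); d=np.array(x[:2])-g[:2]
    return np.array([c*d[0]+s_*d[1],-s_*d[0]+c*d[1],x[2]-g[2]])
E
python3 - <<'E'
from cf import *
W=pickle.load(open('w3.pkl','rb'))
# edges: 0:+x side(0->1),1: -y,2:-x side,3:+y
ow=[(W,'c',0,(229,110)),(W,'c',3,(89,146)),(W,'e',2,(162,310))]
os_=[(S,'c',0,s((250,191))),(S,'c',3,s((326,152))),(S,'e',0,s((168,115))),(S,'e',2,s((235,75)))]
for o in(ow,os_,ow+os_):
    x,f=fitcase(o,[.57,-.16,.1]);print(x.round(4),f.round(1),gapframe(x).round(4))
E
```

```text
[ 0.5743 -0.1532  0.1297] [-1.3 -0.2  1.8 -0.1  0.6] [ 0.0032 -0.2025  0.2327]
[ 0.5737 -0.1573  0.127 ] [-0.6  0.9  0.6 -0.9  1.3  1.4] [ 0.0029 -0.2066  0.23  ]
[ 0.5743 -0.1533  0.1293] [-1.2 -0.   1.8 -0.   0.6  0.   1.9  1.1  0.1  1.7  1. ] [ 0.0031 -0.2025  0.2323]
```

Request:
{"fn": "jog_arm", "kwargs": {
  "travel": [
    [0.007, -0.001, 0],
    [0.007, -0.001, -0.007],
    [0.007, -0.001, -0.013],
    [0.007, -0.001, -0.013],
    [0.005, -0.001, -0.013],
    [0.003, -0.001, -0.013],
    [0.001, -0.001, -0.013],
    [-0.001, -0.001, -0.013],
    [-0.003, -0.001, -0.013],
    [-0.003, -0.001, -0.013]
  ],
  "delta_rot": [
    [0, 0, 0],
    [0, 0, 0],
    [0, 0, 0],
    [0, 0, 0],
    [0, 0, 0],
    [0, 0, 0],
    [0, 0, 0],
    [0, 0, 0],
    [0, 0, 0],
    [0, 0, 0]
  ],
  "hand": [-1, -1, -1, -1, -1, -1, -1, -1, -1, -1]
}}

```text
time_s: 5.4
position: [0.6161, -0.1842, 0.0238]
ee_rot: [-1.569, 0.082, -0.082]
wrist_force: [0.8, -0.9, -0.2]
gripper_width: 0.005
```

```bash
python3 -c "
from plan import *
plan([.7,-.175,.025])"; python3 snap.py wrist w4; python3 snap.py scene s4;python3 -c "
import cv2
im=cv2.imread('pics/s4.png')
cv2.imwrite('pics/s4c.png',cv2.resize(im[145:270,235:390],None,fx=5,fy=4.8,interpolation=cv2.INTER_CUBIC))"
```

```text
5.4 [ 0.6161 -0.1842  0.0238] yaw -0.1048 F [ 0.78 -0.89 -0.16] w 0.005
rot [ 0.     -0.0004 -0.0001] shift [ 0.0825 -0.0012  0.0179]
```

View pics/w4.png

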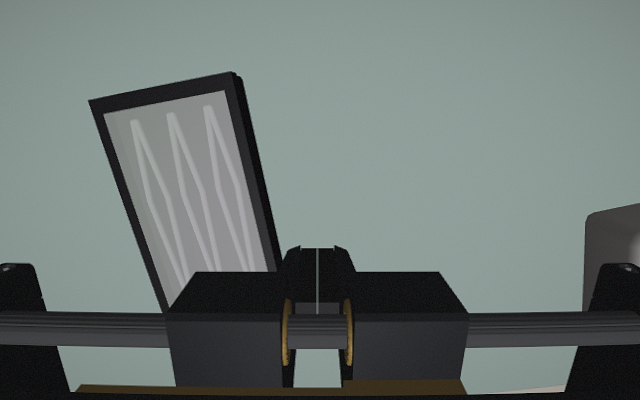

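View pics/s4c.png

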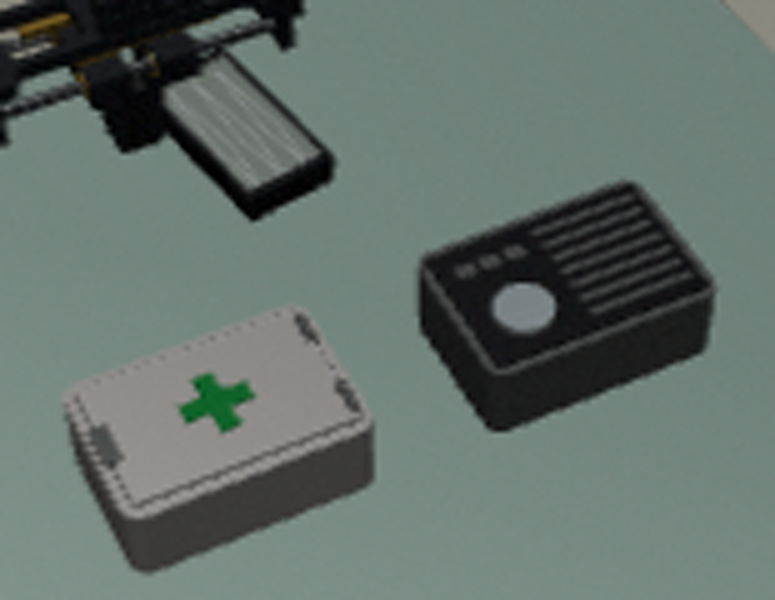

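```bash
python3 - <<'E'
from cf import *
W=pickle.load(open('w4.pkl','rb'))
ow=[(W,'c',0,(232,73)),(W,'c',3,(89,101)),(W,'e',2,(162,310)),(W,'e',0,(273,268))]
os_=[(S,'c',0,s((252,191))),(S,'c',3,s((332,152))),(S,'e',0,s((163,102))),(S,'e',2,s((235,60)))]
for o in(ow,os_):
    x,f=fitcase(o,[.57,-.16,.1]);print(x.round(4),f.round(1),gapframe(x).round(4))
E
```

```text
[ 0.5691 -0.1516  0.0587] [ 0.1  0.3 -0.6 -0.1  1.9  2.3] [-0.0022 -0.2014  0.1617]
[ 0.5694 -0.1564  0.0829] [-0.4  0.6  0.4 -0.6  0.8  0.8] [-0.0014 -0.2061  0.1859]
```

Request:
{"fn": "jog_arm", "kwargs": {
  "travel": [
    [0.015, 0, 0],
    [0.015, -0.03, 0],
    [0.015, -0.04, 0],
    [0.015, -0.04, -0.03],
    [0.015, -0.04, -0.058],
    [-0.015, -0.04, -0.058],
    [-0.047, -0.04, -0.058],
    [-0.047, -0.04, -0.058],
    [-0.047, -0.02, -0.058],
    [-0.047, 0, -0.058]
  ],
  "delta_rot": [
    [0, 0, 0],
    [0, 0, 0],
    [0, 0, 0],
    [0, 0, 0],
    [0, 0, 0],
    [0, 0, 0],
    [0, 0, 0],
    [0, 0, 0],
    [0, 0, 0],
    [0, 0, 0]
  ],
  "hand": [-1, -1, -1, -1, -0.7, -0.7, -0.7, -0.7, -0.7, -0.7]
}}

```text
time_s: 6.33
position: [0.565, -0.238, 0.0256]
ee_rot: [-1.571, 0.079, -0.087]
wrist_force: [-0.0, -1.3, -0.4]
gripper_width: 0.153
```

```bash
python3 -c "
from plan import *
from cf import gapframe
plan([.563,-.234,.025])
print(gapframe([*manip.observe()['position'][:2],-.104]))"; python3 snap.py wrist w5; python3 snap.py scene s5;python3 -c "
import cv2
im=cv2.imread('pics/s5.png')
cv2.imwrite('pics/s5c.png',cv2.resize(im[145:270,235:390],None,fx=5,fy=4.8,interpolation=cv2.INTER_CUBIC))"
```

```text
6.3333 [ 0.565  -0.238   0.0256] yaw -0.1056 F [-0.02 -1.29 -0.35] w 0.153
rot [ 0.0008 -0.0008  0.0025] shift [-0.0024  0.0006  0.0038]
[ 0.00258705 -0.28774338 -0.001     ]
```

View pics/w5.png

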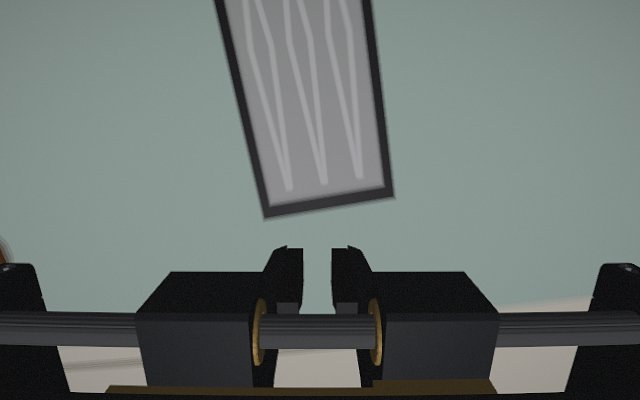

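View pics/s5c.png

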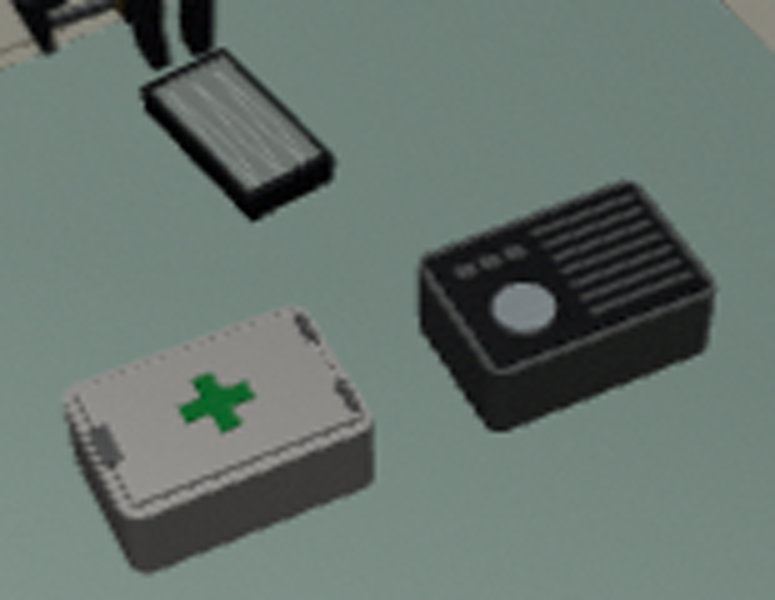

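```bash
python3 - <<'E'
from cf import *
W=pickle.load(open('w5.pkl','rb'))
ow=[(W,'c',1,(393,195)),(W,'c',2,(265,217)),(W,'e',2,(216,5)),(W,'e',0,(370,5))]
os_=[(S,'c',0,s((251,191))),(S,'c',3,s((333,153))),(S,'c',1,s((142,92))),(S,'c',2,s((225,49)))]
for o in(ow,os_):
    x,f=fitcase(o,[.57,-.16,.1]);print(x.round(4),f.round(1),gapframe(x).round(4))
E
```

```text
[ 0.5691 -0.1487  0.068 ] [ 3.  -0.1 -3.4  0.5  3.2  3.4] [-0.0025 -0.1985  0.171 ]
[ 0.5702 -0.1525  0.0818] [ 0.2  1.7  0.7  0.2 -0.5 -1.2 -0.5 -0.9] [-0.001  -0.2022  0.1848]
```

Request:
{"fn": "jog_arm", "kwargs": {
  "travel": [
    [-0.003, 0.001, 0.008],
    [-0.003, 0.001, 0.014],
    [-0.003, 0.001, 0.018],
    [-0.003, 0.001, 0.022],
    [-0.003, 0.001, 0.026],
    [-0.003, 0.001, 0.031],
    [-0.003, 0.001, 0.036],
    [-0.003, 0.001, 0.041],
    [-0.003, 0.001, 0.045],
    [-0.003, 0.001, 0.045]
  ],
  "delta_rot": [
    [0, 0, 0],
    [0, 0, 0],
    [0, 0, 0],
    [0, 0, 0],
    [0, 0, 0],
    [0, 0, 0],
    [0, 0, 0],
    [0, 0, 0],
    [0, 0, 0],
    [0, 0, 0]
  ],
  "hand": [-0.7, -0.7, -0.7, -0.7, -0.7, -0.7, -0.7, -0.7, -0.7, -0.7]
}}

```text
time_s: 7.27
position: [0.5655, -0.191, 0.0227]
ee_rot: [-1.569, 0.082, -0.082]
wrist_force: [0.8, 0.3, -0.4]
gripper_width: 0.149
```

```bash
cat > look.sh <<'E'
python3 -c "
from plan import *
from cf import gapframe
plan([.563,-.234,.025])
print(gapframe([*manip.observe()['position'][:2],-.104]))"; python3 snap.py wrist w$1; python3 snap.py scene s$1;python3 -c "
import cv2
im=cv2.imread('pics/s$1.png')
cv2.imwrite('pics/s$1c.png',cv2.resize(im[145:270,235:390],None,fx=5,fy=4.8,interpolation=cv2.INTER_CUBIC))"
E
bash look.sh 6
```

```text
7.2667 [ 0.5655 -0.191   0.0227] yaw -0.1046 F [ 0.83  0.28 -0.39] w 0.149
rot [-0.0003 -0.0003 -0.0001] shift [ 0.002  -0.0024 -0.043 ]
[-0.00175651 -0.24099504 -0.001     ]
```

View pics/w6.png

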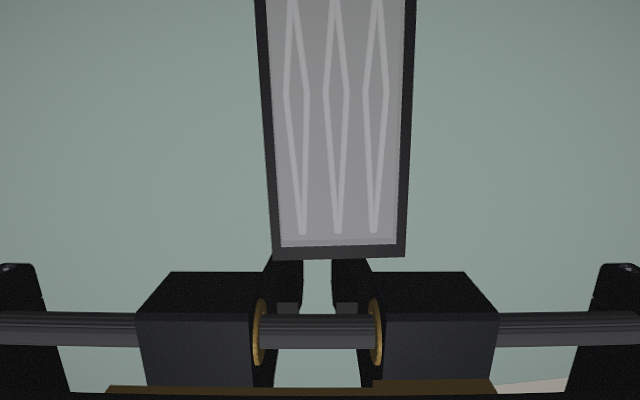

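View pics/s6c.png

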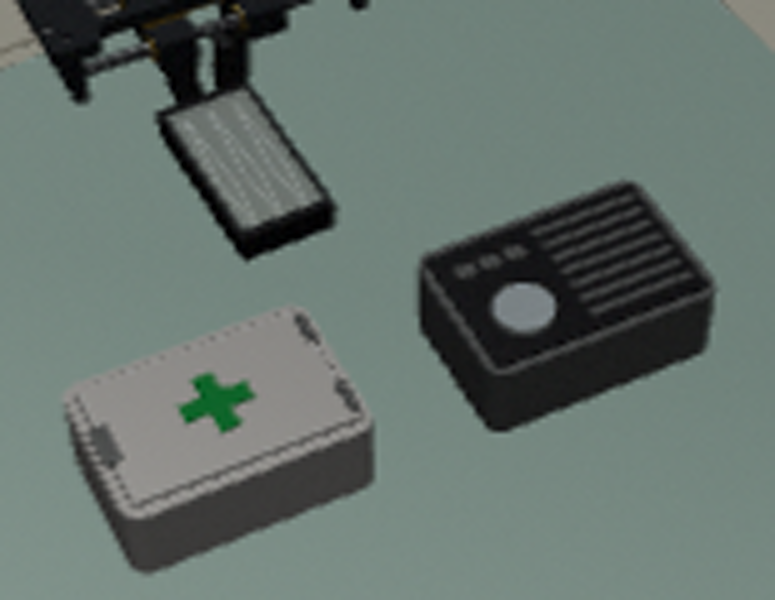

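```bash
python3 - <<'E'
from cf import *
W=pickle.load(open('w6.pkl','rb'))
ow=[(W,'c',1,(404,256)),(W,'c',2,(274,259)),(W,'e',2,(255,5)),(W,'e',0,(416,5))]
os_=[(S,'c',0,s((244,234))),(S,'c',3,s((336,197))),(S,'c',1,s((157,116))),(S,'c',2,s((246,84)))]
for o,g in((ow,(.592,.0485,-.103)),(os_,(.5943,.053,-.1097))):
    x,f=fitcase(o,[.57,-.16,.1]);print(x.round(4),f.round(1),gapframe(x).round(4),'own cam gap',gapframe(x,g).round(4))
print(proj(W,[.5655-.0243,-.191+.0115,.0117]),proj(W,[.5655+.0233,-.191+.0065,.0117]))
E
```

```text
[ 0.5797 -0.1238 -0.0752] [ 1.3 -0.2 -1.5  0.4  0.5  0.6] [ 0.0054 -0.1727  0.0278] own cam gap [ 0.0054 -0.1727  0.0278]
[ 0.5805 -0.1256 -0.051 ] [ 0.2  1.   0.5  0.8 -0.5 -0.7 -0.2 -1.3] [ 0.0065 -0.1744  0.052 ] own cam gap [ 0.0059 -0.1791  0.0587]
[264.32983298 250.85716981] [365.87242951 250.91861429]
```

Request:
{"fn": "jog_arm", "kwargs": {
  "travel": [
    [0, 0, -0.012],
    [0, -0.04, -0.012],
    [0, -0.08, -0.012],
    [0, -0.12, 0.0],
    [0, -0.16, 0.03],
    [0, -0.2, 0.06],
    [0, -0.24, 0.06],
    [0, -0.28, 0.06],
    [0, -0.31, 0.06],
    [0, -0.31, 0.06]
  ],
  "delta_rot": [
    [0, 0, 0],
    [0, 0, 0],
    [0, 0, 0],
    [0, 0, 0],
    [0, 0, 0],
    [0, 0, 0],
    [0, 0, 0],
    [0, 0, 0],
    [0, 0, 0],
    [0, 0, 0]
  ],
  "hand": [-1, -1, -1, -1, -1, -1, -1, -1, -1, -1]
}}

```text
time_s: 8.2
position: [0.5756, -0.1339, 0.3438]
ee_rot: [-1.573, 0.07, -0.095]
wrist_force: [0.6, -0.2, 1.2]
gripper_width: 0.003
```

```bash
python3 snap.py top t7; bash look.sh 7; python3 -c "
import cv2
im=cv2.imread('pics/t7.png')
cv2.imwrite('pics/t7c.png',cv2.resize(im[125:245,285:410],None,fx=5,fy=5,interpolation=cv2.INTER_CUBIC))"
```

```text
8.25 [ 0.5745 -0.1338  0.3396] yaw -0.1051 F [-0.46  0.1  -0.04] w 0.004
rot [ 0.001  -0.0006  0.0059] shift [-0.0046  0.3148 -0.1002]
[ 0.00130491 -0.18310642 -0.001     ]
```

View pics/w7.png

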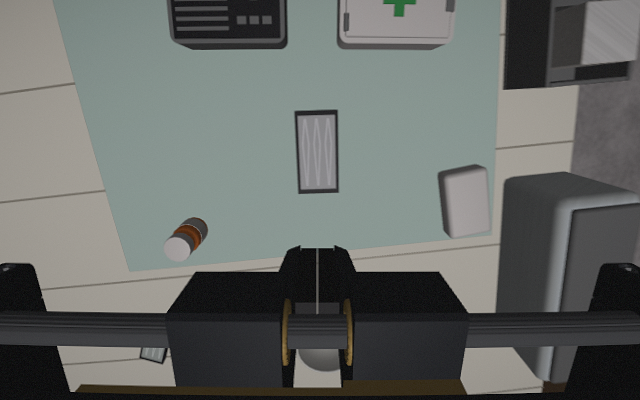

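View pics/t7c.png

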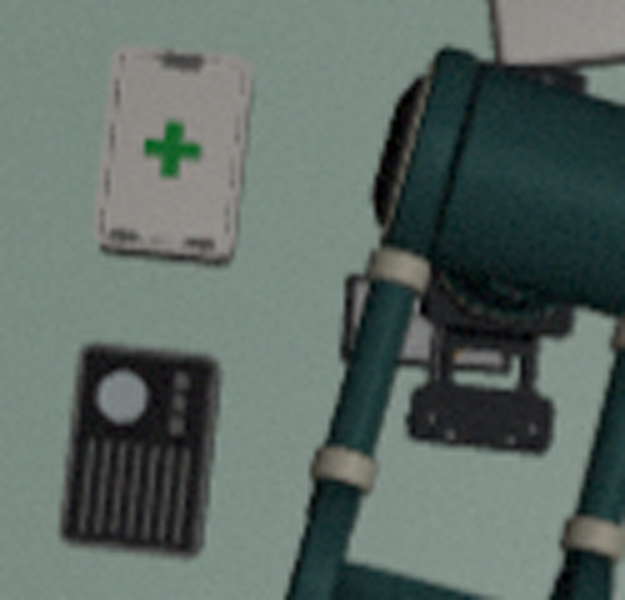

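```bash
python3 -c "
import cv2
im=cv2.imread('pics/w7.png')
cv2.imwrite('pics/w7a.png',cv2.resize(im[0:60,160:460],None,fx=2.6,fy=5,interpolation=cv2.INTER_CUBIC))
cv2.imwrite('pics/w7b.png',cv2.resize(im[100:200,280:355],None,fx=6,fy=6,interpolation=cv2.INTER_CUBIC))"
```

```text
(no output)
```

View pics/w7a.png

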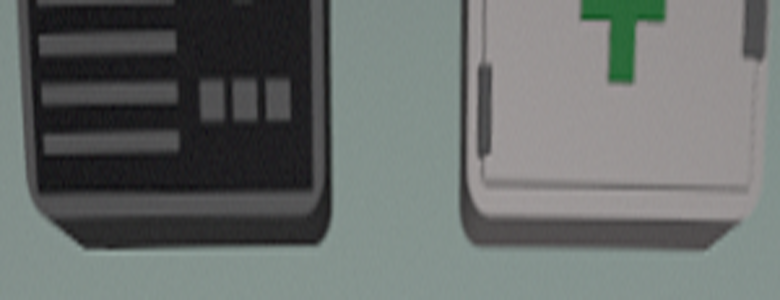

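View pics/w7b.png

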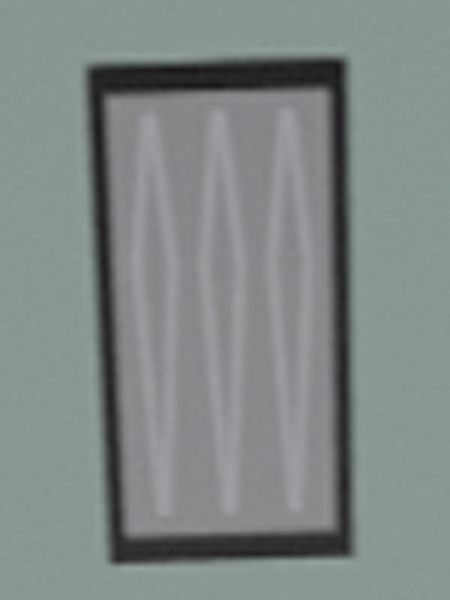

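```bash
python3 - <<'E'
from cf import *
W=pickle.load(open('w7.pkl','rb'))
A=lambda p:np.array(p)/[2.6,5]+[160-.3,-.4]
Bp=lambda p:np.array(p)/6+[280-.4,100-.4]
obs=[('r',0,(327,20)),('r',0,(327,170)),('r',1,(100,215)),('r',1,(280,214)),('r',2,(22,60)),('r',2,(32,190)),
('b',2,(466,20)),('b',2,(469,160)),('b',1,(510,218)),('b',1,(700,219)),('b',0,(767,100)),
('r0',0,(331,170)),('b0',2,(460,170))]
def f(p):
    o=[]
    u=np.array([np.cos(p[2]),np.sin(p[2])])*.096
    for k,i,q in obs:
        z=.008 if '0' in k else .063; sg=1 if k[0]=='b' else -1
        C=rect(p[0]+sg*u[0],p[1]+sg*u[1],p[2],.13,.09,z); q=A(q)
        a=proj(W,C[i]);b=proj(W,C[(i+1)%4]);d=(b-a)/np.linalg.norm(b-a); o.append(d[0]*(q-a)[1]-d[1]*(q-a)[0])
    return np.array(o)
r=least_squares(f,[.59,.05,-.1]);g=r.x;print(g.round(4),r.fun.round(2))
oc=[(W,'c',0,Bp((345,60))),(W,'c',1,Bp((352,553))),(W,'c',2,Bp((112,561))),(W,'c',3,Bp((88,68)))]
x,ff=fitcase(oc,[.58,-.12,-.05]);print(x.round(4),ff.round(2),gapframe(x,g).round(4),gapframe(x).round(4))
E
```

```text
[ 0.5919  0.0501 -0.1061] [-1.21 -0.6   0.32  0.08  1.97  3.28 -2.17 -0.55 -0.51  0.13  2.67  1.16
 -0.69]
[ 0.5787 -0.1235 -0.0737] [ 0.5  -0.49  0.46  0.5  -0.44  0.53 -0.51 -0.39] [ 0.0053 -0.1741  0.0324] [ 0.0045 -0.1725  0.0293]
```

Request:
{"fn": "jog_arm", "kwargs": {
  "travel": [
    [0.035, 0.02, 0.003],
    [0.063, 0.04, 0.003],
    [0.063, 0.08, 0.003],
    [0.063, 0.12, 0.003],
    [0.063, 0.16, 0.003],
    [0.063, 0.2, 0.003],
    [0.063, 0.24, 0.003],
    [0.063, 0.28, 0.003],
    [0.063, 0.3, 0.003],
    [0.063, 0.31, 0.003]
  ],
  "delta_rot": [
    [0, 0, 0],
    [0, 0, 0],
    [0, 0, 0],
    [0, 0, 0],
    [0, 0, 0],
    [0, 0, 0],
    [0, 0, 0],
    [0, 0, 0],
    [0, 0, 0],
    [0, 0, 0]
  ],
  "hand": [-1, -1, -1, -1, -1, -1, -1, -1, -1, -1]
}}

```text
time_s: 9.18
position: [0.6277, -0.135, 0.0192]
ee_rot: [-1.566, 0.096, -0.07]
wrist_force: [-32.8, 6.9, 75.2]
gripper_width: 0.003
```

```bash
sed -i 's/g=(.592,.0485,-.103)/g=(.592,.0492,-.105)/' cf.py; cat > w.py <<'E'
from plan import *
from cf import gapframe
plan([.6185,-.136,.025],-.105)
print(gapframe([*manip.observe()['position'][:2],-.105]).round(4))
E
python3 w.py
```

```text
9.1833 [ 0.6277 -0.135   0.0192] yaw -0.1054 F [-32.8    6.87  75.24] w 0.003
rot [-0.0011 -0.0002 -0.0085] shift [-0.0092 -0.0057 -0.002 ]
[ 0.0548 -0.1794  0.    ]
```

Request:
{"fn": "jog_arm", "kwargs": {
  "travel": [
    [0, -0.008, 0],
    [0, -0.008, 0],
    [0, -0.008, 0],
    [0, -0.008, 0],
    [0, -0.008, 0],
    [0, -0.008, 0],
    [0, -0.008, 0],
    [0, -0.008, 0],
    [0, -0.008, 0],
    [0, -0.008, 0]
  ],
  "delta_rot": [
    [0, 0, 0],
    [0, 0, 0],
    [0, 0, 0],
    [0, 0, 0],
    [0, 0, 0],
    [0, 0, 0],
    [0, 0, 0],
    [0, 0, 0],
    [0, 0, 0],
    [0, 0, 0]
  ],
  "hand": [-1, -1, -1, -1, -1, -1, -1, -1, -1, -1]
}}

```text
time_s: 10.02
position: [0.6348, -0.136, 0.0308]
ee_rot: [-1.569, 0.082, -0.082]
wrist_force: [0.7, -1.0, -0.0]
gripper_width: 0.004
```

```bash
python3 w.py; bash look.sh 8
```

```text
10.0167 [ 0.6348 -0.136   0.0308] yaw -0.1049 F [ 0.72 -0.99 -0.05] w 0.004
rot [0.     0.     0.0001] shift [-0.0162  0.0058 -0.0017]
[ 0.0619 -0.1797  0.    ]
10.0167 [ 0.6348 -0.136   0.0308] yaw -0.1049 F [ 0.72 -0.99 -0.05] w 0.004
rot [ 0.     -0.0005  0.0001] shift [-0.0611  0.0058 -0.105 ]
[ 0.06193162 -0.17966054  0.001     ]
```

View pics/w8.png

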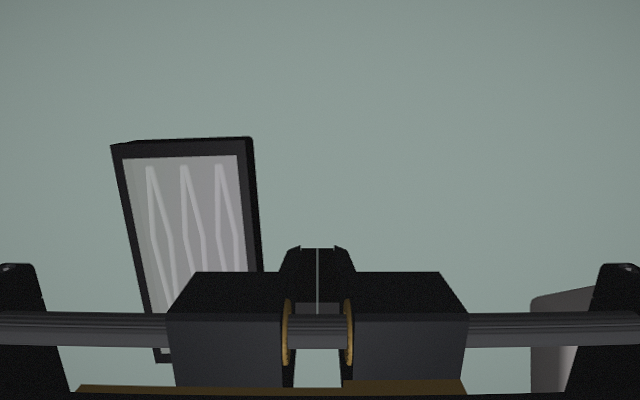

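View pics/s8c.png

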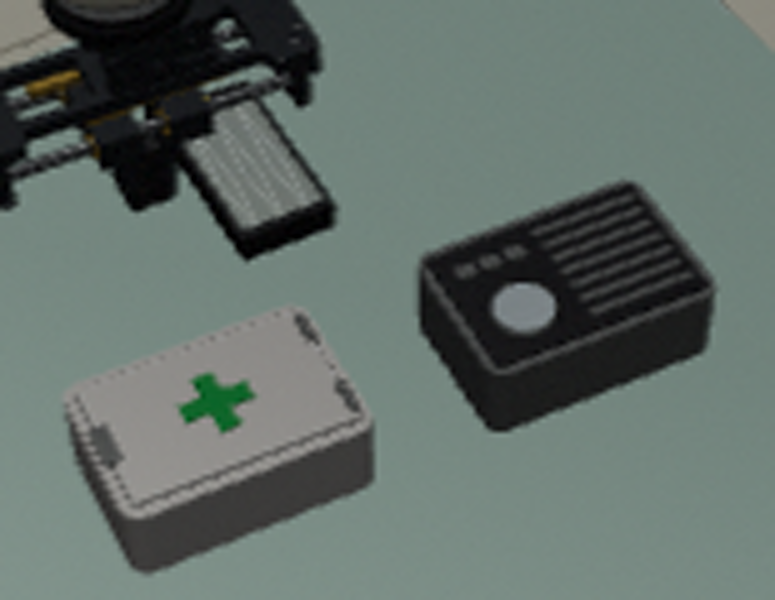

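Request:
{"fn": "jog_arm", "kwargs": {
  "travel": [
    [-0.003, 0.003, 0],
    [-0.006, 0.006, 0],
    [-0.008, 0.006, 0],
    [-0.01, 0.006, 0],
    [-0.011, 0.006, 0],
    [-0.0125, 0.006, 0],
    [-0.014, 0.006, 0],
    [-0.0155, 0.006, 0],
    [-0.0155, 0.006, 0],
    [-0.0155, 0.006, 0]
  ],
  "delta_rot": [
    [0, 0, 0],
    [0, 0, 0],
    [0, 0, 0],
    [0, 0, 0],
    [0, 0, 0],
    [0, 0, 0],
    [0, 0, 0],
    [0, 0, 0],
    [0, 0, 0],
    [0, 0, 0]
  ],
  "hand": [-1, -1, -1, -1, -1, -1, -1, -1, -1, -1]
}}

```text
time_s: 10.95
position: [0.6193, -0.1344, 0.0249]
ee_rot: [-1.569, 0.082, -0.083]
wrist_force: [1.4, 0.0, 0.5]
gripper_width: 0.003
```

```bash
python3 w.py; bash look.sh 9
```

```text
10.95 [ 0.6193 -0.1344  0.0249] yaw -0.105 F [1.38 0.04 0.45] w 0.003
rot [ 0.     -0.      0.0001] shift [-0.0006 -0.0001 -0.0017]
[ 0.0464 -0.1797  0.    ]
10.95 [ 0.6193 -0.1344  0.0249] yaw -0.105 F [1.38 0.04 0.45] w 0.003
rot [ 0.     -0.0005  0.0001] shift [-4.56e-02 -1.00e-04 -1.05e-01]
[ 0.04639858 -0.17969639  0.001     ]
```

View pics/w9.png

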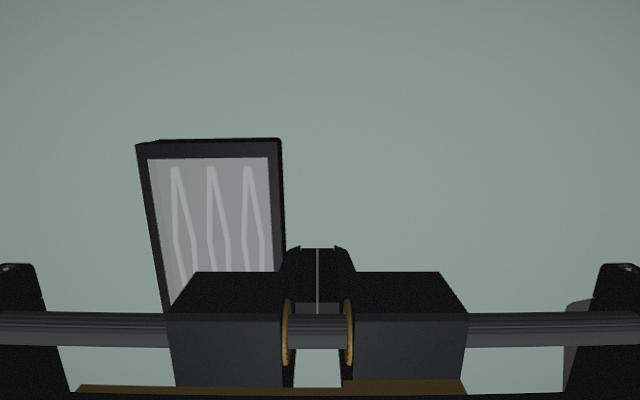

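View pics/s9c.png

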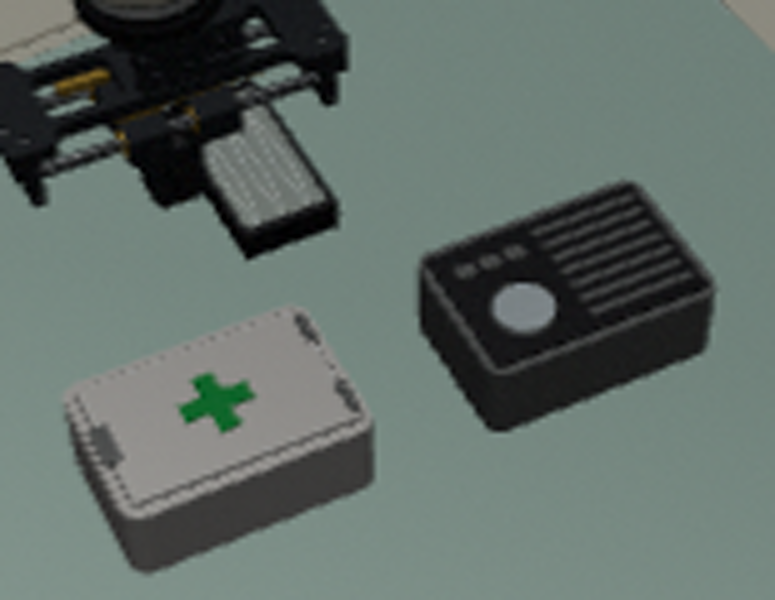

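```bash
python3 - <<'E'
from cf import *
W=pickle.load(open('w9.pkl','rb'))
ow=[(W,'c',0,(279,139)),(W,'c',3,(136,144)),(W,'e',2,(165,310))]
os_=[(S,'c',0,s((246,232))),(S,'c',3,s((338,197))),(S,'e',0,s((204,163))),(S,'e',2,s((275,112)))]
for o,g in((ow,(.592,.0492,-.105)),(os_,(.5943,.053,-.1097))):
    x,f=fitcase(o,[.57,-.16,.1]);print(x.round(4),f.round(1),gapframe(x).round(4),'own cam gap',gapframe(x,g).round(4))
E
```

```text
[ 0.5781 -0.1234 -0.0843] [-0.3  0.7 -0.2 -0.7 -0.6] [ 0.0042 -0.1731  0.0207] own cam gap [ 0.0042 -0.1731  0.0207]
[ 0.5768 -0.1288 -0.0757] [-0.1  0.1  0.3 -0.2  0.9  0.7] [ 0.0035 -0.1787  0.0293] own cam gap [ 0.0025 -0.1827  0.034 ]
```

Request:
{"fn": "jog_arm", "kwargs": {
  "travel": [
    [-0.0005, 0, 0],
    [-0.001, 0, 0],
    [-0.002, 0, 0],
    [-0.003, 0, 0],
    [-0.003, 0, 0],
    [-0.003, 0, 0],
    [0.008, 0, 0],
    [0.015, -0.01, 0],
    [0.015, -0.02, 0],
    [0.015, -0.03, 0]
  ],
  "delta_rot": [
    [0, 0, 0],
    [0, 0, 0],
    [0, 0, 0],
    [0, 0, 0],
    [0, 0, 0],
    [0, 0, 0],
    [0, 0, 0],
    [0, 0, 0],
    [0, 0, 0],
    [0, 0, 0]
  ],
  "hand": [-1, -1, -1, -1, -1, -1, -1, -1, -1, -1]
}}

```text
time_s: 11.88
position: [0.6345, -0.136, 0.0558]
ee_rot: [-1.569, 0.082, -0.082]
wrist_force: [0.2, 0.3, 0.3]
gripper_width: 0.004
```

```bash
python3 w.py
```

```text
11.8833 [ 0.6345 -0.136   0.0558] yaw -0.1049 F [0.17 0.33 0.33] w 0.004
rot [0.     0.0001 0.    ] shift [-0.016   0.0308 -0.0017]
[ 0.0617 -0.1797  0.    ]
```

Request:
{"fn": "jog_arm", "kwargs": {
  "travel": [
    [0, -0.03, 0],
    [0, -0.07, 0],
    [-0.02, -0.11, 0],
    [-0.04, -0.15, 0],
    [-0.06, -0.19, 0],
    [-0.06, -0.225, 0],
    [-0.06, -0.25, 0],
    [-0.06, -0.27, 0],
    [-0.06, -0.28, 0],
    [-0.06, -0.28, 0]
  ],
  "delta_rot": [
    [0, 0, 0],
    [0, 0, 0],
    [0, 0, 0],
    [0, 0, 0],
    [0, 0, 0],
    [0, 0, 0],
    [0, 0, 0],
    [0, 0, 0],
    [0, 0, 0],
    [0, 0, 0]
  ],
  "hand": [-1, -1, -1, -1, -1, -0.7, -0.7, -0.7, -0.7, -0.7]
}}

```text
time_s: 12.72
position: [0.5754, -0.1299, 0.3391]
ee_rot: [-1.571, 0.077, -0.088]
wrist_force: [0.8, 0.4, -0.3]
gripper_width: 0.15
```

```bash
python3 w.py; python3 snap.py wrist w10; python3 -c "
import cv2
im=cv2.imread('pics/w10.png')
cv2.imwrite('pics/w10a.png',cv2.resize(im[0:60,160:460],None,fx=2.6,fy=5,interpolation=cv2.INTER_CUBIC))
cv2.imwrite('pics/w10b.png',cv2.resize(im[100:200,280:355],None,fx=6,fy=6,interpolation=cv2.INTER_CUBIC))"
```

```text
12.7167 [ 0.5754 -0.1299  0.3391] yaw -0.1051 F [ 0.83  0.42 -0.31] w 0.15
rot [ 0.0005 -0.      0.0033] shift [ 0.0415  0.3144 -0.0012]
[ 0.0022 -0.1799  0.    ]
```

View pics/w10a.png

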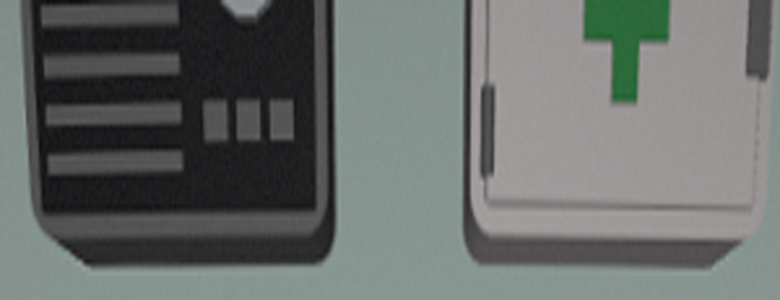

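View pics/w10b.png

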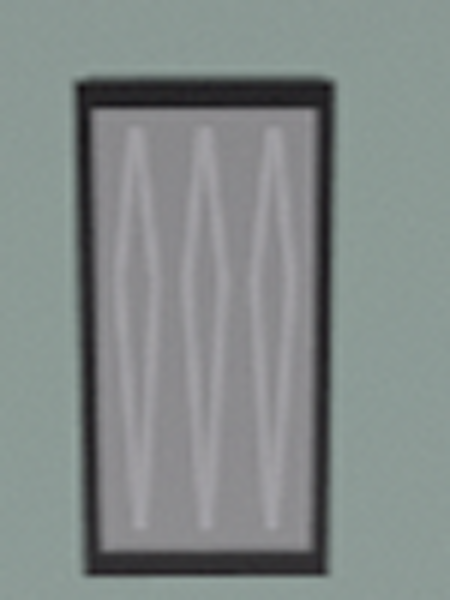

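```bash
python3 - <<'E'
from cf import *
W=pickle.load(open('w10.pkl','rb'))
A=lambda p:np.array(p)/[2.6,5]+[160-.3,-.4]
Bp=lambda p:np.array(p)/6+[280-.4,100-.4]
obs=[('r',0,(326,20)),('r',0,(330,190)),('r',1,(100,237)),('r',1,(290,236)),('r',2,(24,60)),('r',2,(34,190)),
('b',2,(467,20)),('b',2,(471,180)),('b',1,(510,238)),('b',1,(700,239)),('b',0,(774,60)),('b',0,(768,180)),
('r0',0,(334,190)),('b0',2,(464,190))]
def f(p):
    o=[]
    u=np.array([np.cos(p[2]),np.sin(p[2])])*.096
    for k,i,q in obs:
        z=.008 if '0' in k else .063; sg=1 if k[0]=='b' else -1
        C=rect(p[0]+sg*u[0],p[1]+sg*u[1],p[2],.13,.09,z); q=A(q)
        a=proj(W,C[i]);b=proj(W,C[(i+1)%4]);d=(b-a)/np.linalg.norm(b-a); o.append(d[0]*(q-a)[1]-d[1]*(q-a)[0])
    return np.array(o)
r=least_squares(f,[.59,.05,-.1]);g=r.x;print(g.round(4),r.fun.round(2))
oc=[(W,'c',0,Bp((334,82))),(W,'c',1,Bp((328,574))),(W,'c',2,Bp((87,574))),(W,'c',3,Bp((77,82)))]
x,ff=fitcase(oc,[.58,-.12,-.05]);print(x.round(4),ff.round(2),gapframe(x,g).round(4),gapframe(x).round(4))
E
```

```text
[ 0.5915  0.05   -0.1044] [-0.3  -1.11  0.41 -0.02  2.02  3.3  -2.36 -0.31 -0.41  0.03  1.67  1.76
  0.79  0.16]
[ 0.5737 -0.1225 -0.1037] [ 0.51 -0.44  0.34  0.42 -0.38  0.54 -0.47 -0.37] [ 0.0003 -0.1734  0.0007] [-0.0002 -0.1727  0.0013]
```

Request:
{"fn": "jog_arm", "kwargs": {
  "travel": [
    [0, 0.02, -0.035],
    [-0.001, 0.05, -0.065],
    [-0.001, 0.09, -0.076],
    [-0.001, 0.13, -0.076],
    [-0.001, 0.17, -0.076],
    [-0.001, 0.2, -0.076],
    [-0.001, 0.225, -0.076],
    [-0.001, 0.245, -0.076],
    [-0.001, 0.255, -0.076],
    [-0.001, 0.26, -0.076]
  ],
  "delta_rot": [
    [0, 0, 0],
    [0, 0, 0],
    [0, 0, 0],
    [0, 0, 0],
    [0, 0, 0],
    [0, 0, 0],
    [0, 0, 0],
    [0, 0, 0],
    [0, 0, 0],
    [0, 0, 0]
  ],
  "hand": [-0.7, -0.7, -0.7, -0.7, -0.7, -0.7, -0.7, -0.7, -0.7, -0.7]
}}

```text
time_s: 13.6
position: [0.5625, -0.2039, 0.0705]
ee_rot: [-1.567, 0.088, -0.077]
wrist_force: [-0.8, 0.0, 0.2]
gripper_width: 0.153
```

```bash
python3 w.py
```

```text
13.6 [ 0.5625 -0.2039  0.0705] yaw -0.105 F [-0.82  0.04  0.23] w 0.153
rot [-0.001   0.     -0.0036] shift [0.049  0.0453 0.0733]
[-0.0029 -0.2548  0.    ]
```

Request:
{"fn": "jog_arm", "kwargs": {
  "travel": [
    [0, 0.005, 0],
    [0, 0.015, 0],
    [0, 0.025, 0],
    [0, 0.033, 0],
    [0, 0.04, 0],
    [0, 0.044, 0],
    [0, 0.047, 0],
    [0, 0.047, 0],
    [0, 0.047, 0],
    [0, 0.047, 0]
  ],
  "delta_rot": [
    [0, 0, 0],
    [0, 0, 0],
    [0, 0, 0],
    [0, 0, 0],
    [0, 0, 0],
    [0, 0, 0],
    [0, 0, 0],
    [0, 0, 0],
    [0, 0, 0],
    [0, 0, 0]
  ],
  "hand": [-0.7, -0.7, -0.7, -0.7, -0.7, -0.7, -0.7, -0.7, -0.7, -0.7]
}}

```text
time_s: 14.43
position: [0.566, -0.2053, 0.0282]
ee_rot: [-1.57, 0.082, -0.083]
wrist_force: [0.7, -0.3, 0.1]
gripper_width: 0.153
```

```bash
python3 w.py
```

```text
14.4333 [ 0.566  -0.2053  0.0282] yaw -0.105 F [ 0.7  -0.26  0.14] w 0.153
rot [ 0.0001 -0.      0.0004] shift [0.045  0.0032 0.0744]
[ 0.0008 -0.2558  0.    ]
```

Request:
{"fn": "jog_arm", "kwargs": {
  "travel": [
    [-0.001, 0.003, 0.008],
    [-0.001, 0.003, 0.014],
    [-0.001, 0.003, 0.019],
    [-0.001, 0.003, 0.024],
    [-0.001, 0.003, 0.03],
    [-0.001, 0.003, 0.037],
    [-0.001, 0.003, 0.044],
    [-0.001, 0.003, 0.051],
    [-0.001, 0.003, 0.057],
    [-0.001, 0.003, 0.06]
  ],
  "delta_rot": [
    [0, 0, 0],
    [0, 0, 0],
    [0, 0, 0],
    [0, 0, 0],
    [0, 0, 0],
    [0, 0, 0],
    [0, 0, 0],
    [0, 0, 0],
    [0, 0, 0],
    [0, 0, 0]
  ],
  "hand": [-0.7, -0.7, -0.7, -0.7, -0.7, -0.7, -0.7, -0.7, -0.7, -0.7]
}}

```text
time_s: 15.27
position: [0.571, -0.1443, 0.0248]
ee_rot: [-1.569, 0.082, -0.082]
wrist_force: [-0.4, -1.5, -0.6]
gripper_width: 0.152
```

```bash
python3 w.py; bash look.sh 11
```

```text
15.2667 [ 0.571  -0.1443  0.0248] yaw -0.1043 F [-0.4  -1.5  -0.56] w 0.152
rot [-0.0001  0.0003 -0.    ] shift [ 0.0464 -0.0002  0.0132]
[-0.0006 -0.1947  0.    ]
15.2667 [ 0.571  -0.1443  0.0248] yaw -0.1043 F [-0.4  -1.5  -0.56] w 0.152
rot [-0.0001 -0.0002 -0.    ] shift [ 0.0014 -0.0003 -0.09  ]
[-0.00062991 -0.19468043  0.001     ]
```

View pics/w11.png

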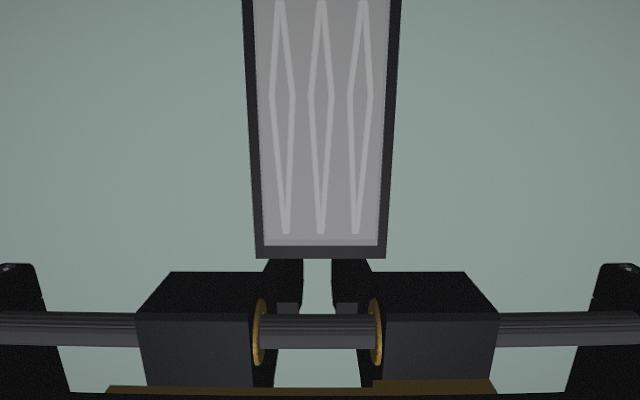

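View pics/s11c.png

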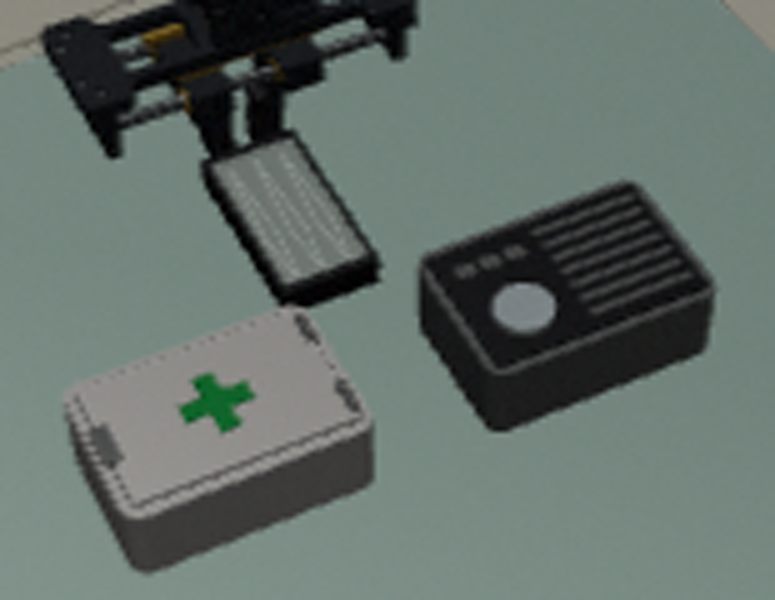

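Request:
{"fn": "jog_arm", "kwargs": {
  "travel": [
    [0, 0, 0.004],
    [0, 0, 0.01],
    [0, 0, 0.016],
    [0, 0, 0.022],
    [0, 0, 0.028],
    [0, 0, 0.034],
    [0, 0, 0.04],
    [0, 0, 0.045],
    [0, 0, 0.049],
    [0, 0, 0.05]
  ],
  "delta_rot": [
    [0, 0, 0],
    [0, 0, 0],
    [0, 0, 0],
    [0, 0, 0],
    [0, 0, 0],
    [0, 0, 0],
    [0, 0, 0],
    [0, 0, 0],
    [0, 0, 0],
    [0, 0, 0]
  ],
  "hand": [-0.7, -0.7, -0.7, -0.7, -0.7, -0.7, -0.7, -0.7, -0.7, -0.7]
}}

```text
time_s: 16.2
position: [0.5762, -0.0949, 0.0248]
ee_rot: [-1.569, 0.082, -0.082]
wrist_force: [-0.1, -0.7, 0.6]
gripper_width: 0.149
```

```bash
bash look.sh 12;  python3 snap.py top t12; python3 -c "
import cv2
im=cv2.imread('pics/t12.png')
cv2.imwrite('pics/t12c.png',cv2.resize(im[125:245,285:410],None,fx=5,fy=5,interpolation=cv2.INTER_CUBIC))"
```

```text
16.2 [ 0.5762 -0.0949  0.0248] yaw -0.1043 F [-0.13 -0.72  0.55] w 0.149
rot [-0.     -0.0001  0.0001] shift [ 0.0013 -0.0002 -0.1397]
[-0.00058268 -0.14494857  0.001     ]
```

View pics/w12.png

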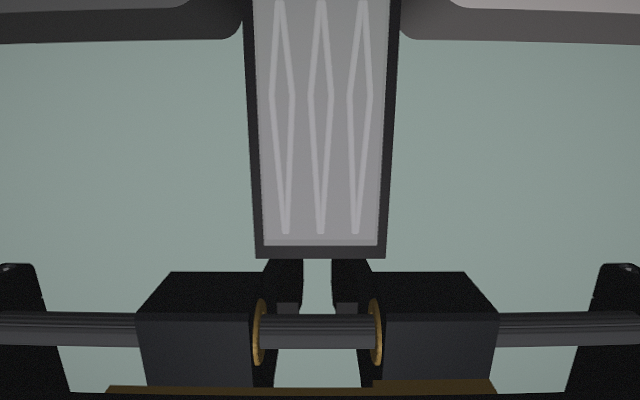

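View pics/s12c.png

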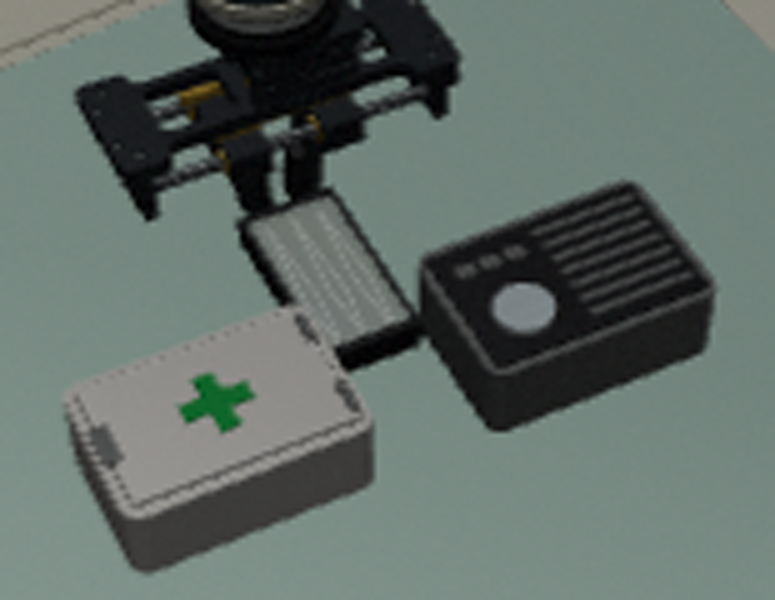

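View pics/t12c.png

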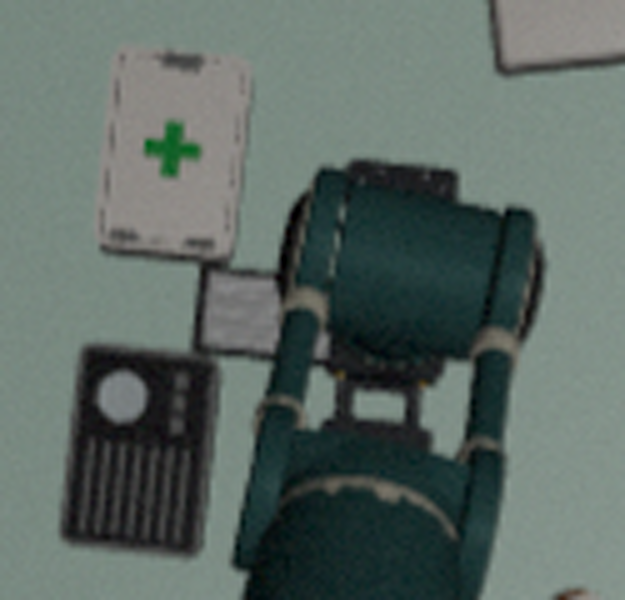

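Request:
{"fn": "jog_arm", "kwargs": {
  "travel": [
    [0, 0, 0.004],
    [0, 0, 0.01],
    [0, 0, 0.016],
    [0, 0, 0.022],
    [0, 0, 0.028],
    [0, 0, 0.034],
    [0, 0, 0.04],
    [0, 0, 0.046],
    [0, 0, 0.052],
    [0, 0, 0.056]
  ],
  "delta_rot": [
    [0, 0, 0],
    [0, 0, 0],
    [0, 0, 0],
    [0, 0, 0],
    [0, 0, 0],
    [0, 0, 0],
    [0, 0, 0],
    [0, 0, 0],
    [0, 0, 0],
    [0, 0, 0]
  ],
  "hand": [-0.7, -0.7, -0.7, -0.7, -0.7, -0.7, -0.7, -0.7, -0.7, -0.7]
}}

```text
time_s: 17.18
position: [0.582, -0.0391, 0.0247]
ee_rot: [-1.569, 0.082, -0.082]
wrist_force: [0.0, -0.3, -0.7]
gripper_width: 0.148
```

```bash
bash look.sh 13
```

```text
17.1833 [ 0.582  -0.0391  0.0247] yaw -0.1046 F [ 0.02 -0.25 -0.71] w 0.148
rot [-0.0001 -0.0003 -0.    ] shift [ 0.0014 -0.0003 -0.1959]
[-0.00065615 -0.08882557  0.001     ]
```

View pics/w13.png

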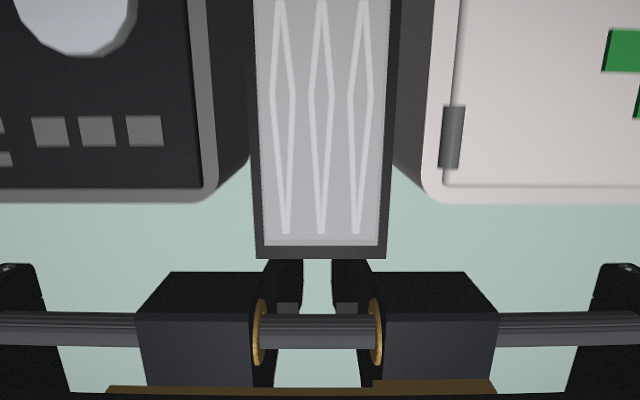

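View pics/s13c.png

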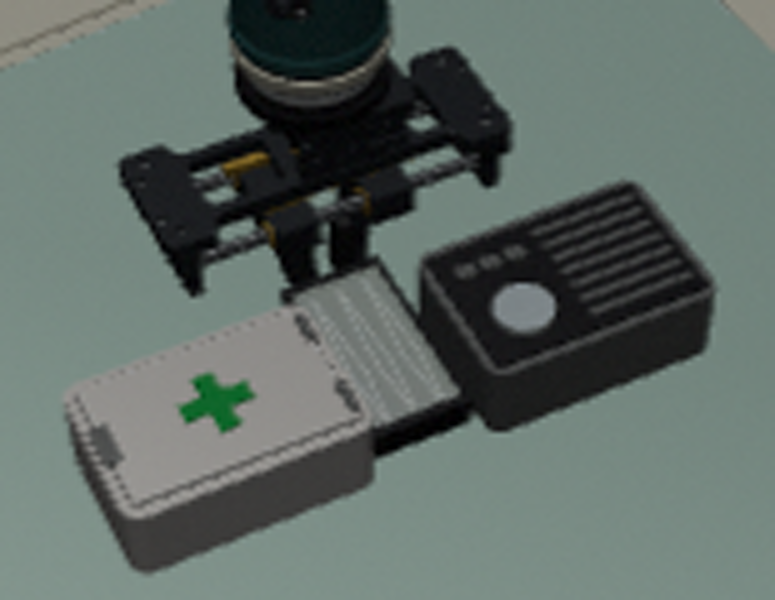

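```bash
python3 - <<'E'
from cf import *
p=np.array([.582,-.0391]);u=np.array([.9945,-.105]);v=np.array([.105,.9945])
def fz(q,c):
    return least_squares(lambda a:proj(S,[*(p+u*c+v*a[0]),a[1]])-s(q),[0,.06]).x
for c in(.075,.085,.0935): print(c,fz((195,293),c),fz((490,185),-c))
print('tips',fz((305,285),.022))
E
```

```text
0.075 [0.00525679 0.04316143] [0.04091728 0.08900357]
0.085 [0.03663203 0.08355304] [0.02279463 0.06567124]
0.0935 [0.06330098 0.11788591] [0.00739038 0.04583876]
tips [0.02385126 0.04087194]
```

Request:
{"fn": "jog_arm", "kwargs": {
  "travel": [
    [0, -0.002, 0.003],
    [0, -0.003, 0.008],
    [0, -0.003, 0.014],
    [0, -0.003, 0.02],
    [0, -0.003, 0.026],
    [0, -0.003, 0.032],
    [0, -0.003, 0.038],
    [0, -0.003, 0.044],
    [0, -0.003, 0.05],
    [0, -0.003, 0.054]
  ],
  "delta_rot": [
    [0, 0, 0],
    [0, 0, 0],
    [0, 0, 0],
    [0, 0, 0],
    [0, 0, 0],
    [0, 0, 0],
    [0, 0, 0],
    [0, 0, 0],
    [0, 0, 0],
    [0, 0, 0]
  ],
  "hand": [-0.7, -0.7, -0.7, -0.7, -0.7, -0.7, -0.7, -0.7, -0.7, -0.7]
}}

```text
time_s: 18.12
position: [0.5877, 0.0146, 0.0277]
ee_rot: [-1.569, 0.082, -0.082]
wrist_force: [-0.1, -1.4, 1.8]
gripper_width: 0.149
```

```bash
bash look.sh 14
```

```text
18.1167 [0.5877 0.0146 0.0277] yaw -0.1046 F [-0.1  -1.43  1.8 ] w 0.149
rot [-0.     -0.0003 -0.    ] shift [ 0.0014  0.0027 -0.2498]
[-0.00067363 -0.03484516  0.001     ]
```

View pics/w14.png

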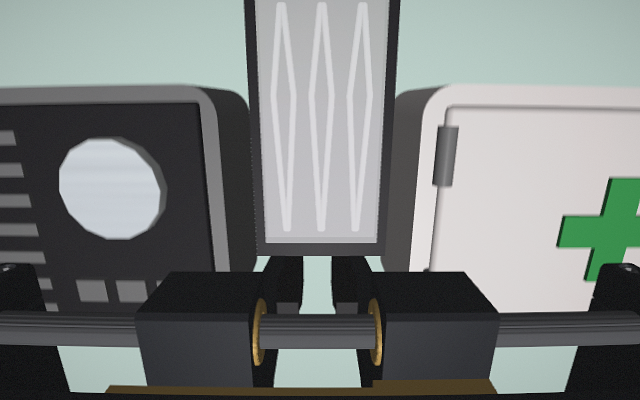

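View pics/s14c.png

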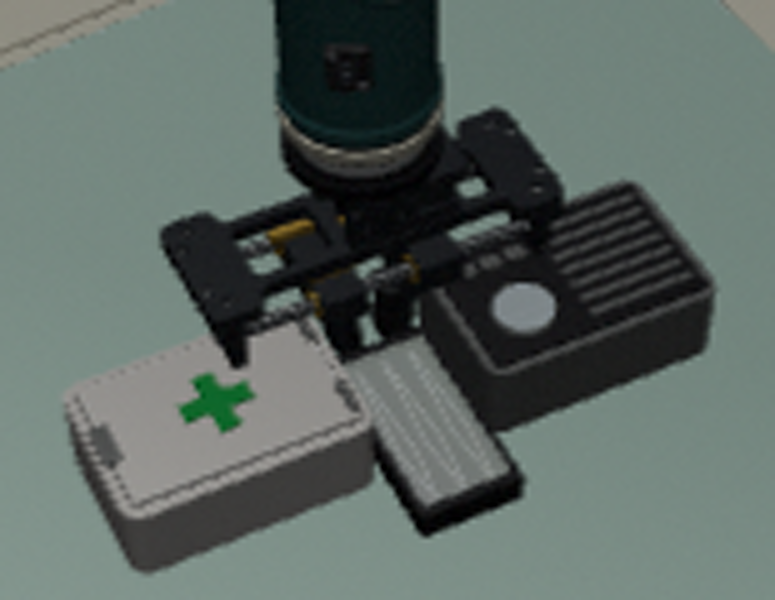

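Request:
{"fn": "jog_arm", "kwargs": {
  "travel": [
    [0, 0, 0.004],
    [0, 0, 0.009],
    [0, 0, 0.014],
    [0, 0, 0.02],
    [0, 0, 0.026],
    [0, 0, 0.032],
    [0, 0, 0.038],
    [0, 0, 0.043],
    [0, 0, 0.048],
    [0, 0, 0.052]
  ],
  "delta_rot": [
    [0, 0, 0],
    [0, 0, 0],
    [0, 0, 0],
    [0, 0, 0],
    [0, 0, 0],
    [0, 0, 0],
    [0, 0, 0],
    [0, 0, 0],
    [0, 0, 0],
    [0, 0, 0]
  ],
  "hand": [-0.7, -0.7, -0.7, -0.7, -0.7, -0.7, -0.7, -0.7, -0.7, -0.7]
}}

```text
time_s: 19.05
position: [0.5931, 0.0662, 0.0277]
ee_rot: [-1.569, 0.082, -0.082]
wrist_force: [0.9, -0.9, -0.0]
gripper_width: 0.15
```

Request:
{"fn": "jog_arm", "kwargs": {
  "travel": [
    [0, 0, 0.004],
    [0, 0, 0.009],
    [0, 0, 0.014],
    [0, 0, 0.019],
    [0, 0, 0.024],
    [0, 0, 0.029],
    [0, 0, 0.033],
    [0, 0, 0.036],
    [0, 0, 0.038],
    [0, 0, 0.038]
  ],
  "delta_rot": [
    [0, 0, 0],
    [0, 0, 0],
    [0, 0, 0],
    [0, 0, 0],
    [0, 0, 0],
    [0, 0, 0],
    [0, 0, 0],
    [0, 0, 0],
    [0, 0, 0],
    [0, 0, 0]
  ],
  "hand": [-0.7, -0.7, -0.7, -0.7, -0.7, -0.7, -0.7, -0.7, -0.7, -0.7]
}}

```text
time_s: 19.88
position: [0.5972, 0.1038, 0.0278]
ee_rot: [-1.569, 0.082, -0.082]
wrist_force: [-0.0, -0.2, -0.2]
gripper_width: 0.149
```

```bash
bash look.sh 15; python3 -c "
import cv2
im=cv2.imread('pics/s15.png')
cv2.imwrite('pics/s15c.png',cv2.resize(im[145:300,235:420],None,fx=4,fy=3.8,interpolation=cv2.INTER_CUBIC))"
```

```text
19.8833 [0.5972 0.1038 0.0278] yaw -0.1047 F [-0.02 -0.21 -0.17] w 0.149
rot [-0.0001 -0.0003  0.0001] shift [ 0.0013  0.0027 -0.3395]
[-0.00054     0.05484247  0.001     ]
```

View pics/w15.png

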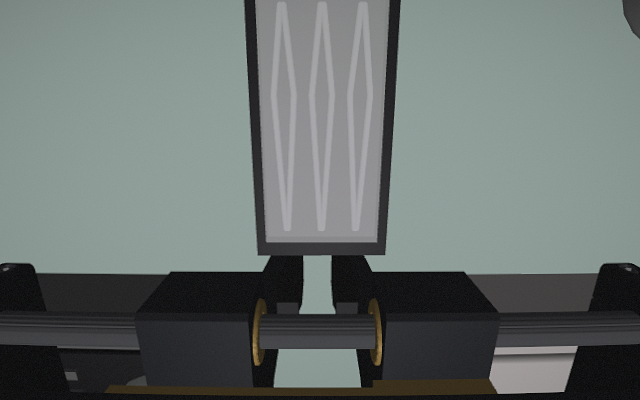

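View pics/s15c.png

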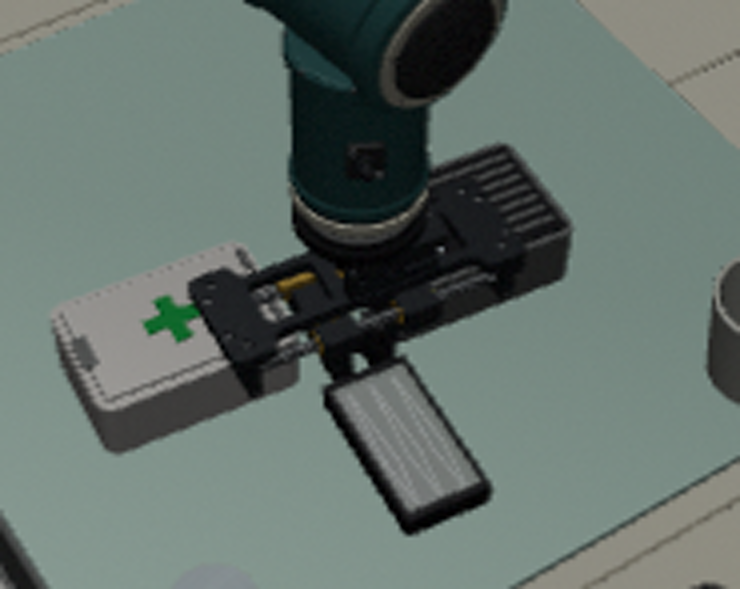

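Request:
{"fn": "jog_arm", "kwargs": {
  "travel": [
    [0, 0, -0.01],
    [0, 0, -0.025],
    [0, -0.01, -0.03],
    [0, -0.03, -0.03],
    [0, -0.06, -0.03],
    [0, -0.1, -0.05],
    [0, -0.14, -0.07],
    [0, -0.17, -0.09],
    [0, -0.19, -0.1],
    [0, -0.2, -0.1]
  ],
  "delta_rot": [
    [0, 0, 0],
    [0, 0, 0],
    [0, 0, 0],
    [0, 0, 0],
    [0, 0, 0],
    [0, 0, 0],
    [0, 0, 0],
    [0, 0, 0],
    [0, 0, 0],
    [0, 0, 0]
  ],
  "hand": [-0.7, -0.7, -0.7, -0.7, -0.7, -0.7, -0.7, -0.7, -0.7, -0.7]
}}

```text
time_s: 20.82
position: [0.5883, 0.0007, 0.2334]
ee_rot: [-1.57, 0.079, -0.091]
wrist_force: [0.3, -0.4, -0.1]
gripper_width: 0.154
```

Request:
{"fn": "jog_arm", "kwargs": {
  "travel": [
    [0, 0, 0],
    [0, 0, 0],
    [0, 0, 0],
    [0, 0, 0],
    [0, 0, 0],
    [0, 0, 0],
    [0, 0, 0],
    [0, 0, 0],
    [0, 0, 0],
    [0, 0, 0]
  ],
  "delta_rot": [
    [0, 0, 0],
    [0, 0, 0],
    [0, 0, 0],
    [0, 0, 0],
    [0, 0, 0],
    [0, 0, 0],
    [0, 0, 0],
    [0, 0, 0],
    [0, 0, 0],
    [0, 0, 0]
  ],
  "hand": [-0.7, -0.7, -0.7, -0.7, -0.7, -0.7, -0.7, -0.7, -0.7, -0.7]
}}

```text
time_s: 21.65
position: [0.5866, 0.0039, 0.2277]
ee_rot: [-1.569, 0.082, -0.082]
wrist_force: [0.5, 0.5, -0.4]
gripper_width: 0.151
```

```bash
python3 snap.py scene s16; python3 snap.py top t16; python3 -c "
import cv2
im=cv2.imread('pics/s16.png')
cv2.imwrite('pics/s16c.png',cv2.resize(im[145:300,235:420],None,fx=4,fy=3.8,interpolation=cv2.INTER_CUBIC))
im=cv2.imread('pics/t16.png')
cv2.imwrite('pics/t16c.png',cv2.resize(im[90:310,170:450],None,fx=2.7,fy=2.7,interpolation=cv2.INTER_CUBIC))"
```

View pics/s16c.png

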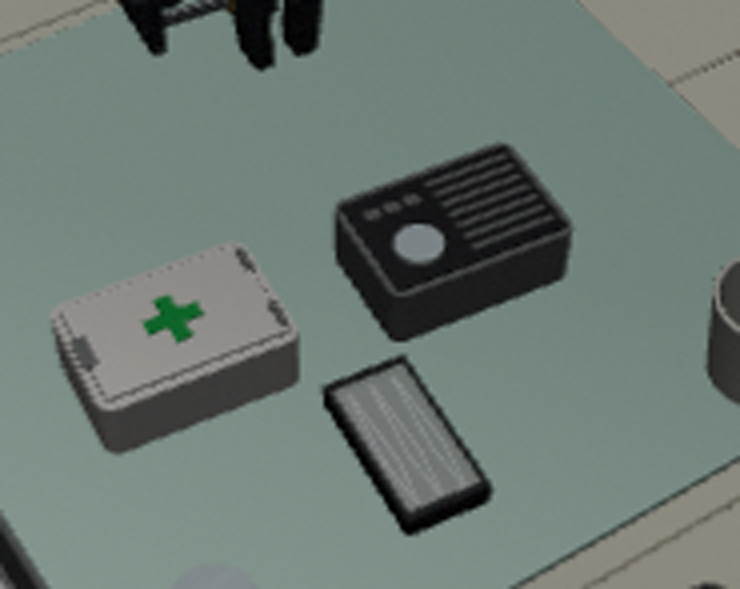

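View pics/t16c.png

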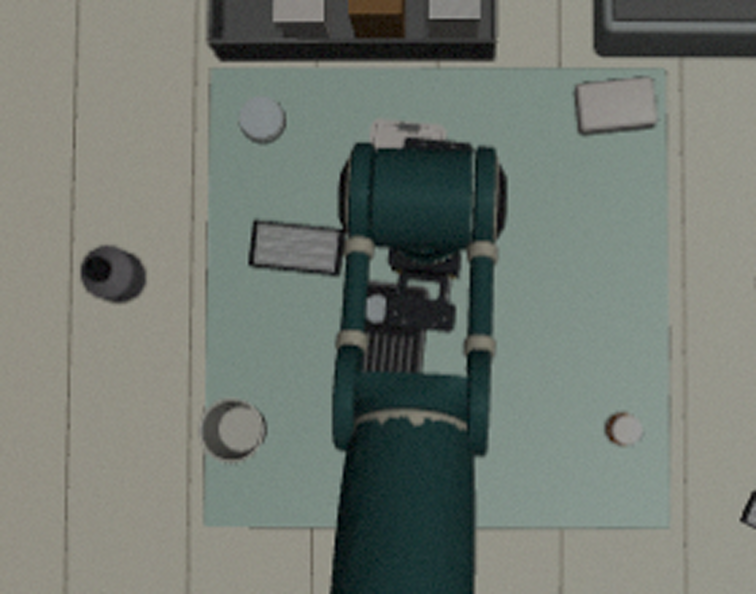

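```bash
python3 - <<'E'
from cf import *
q=lambda p:np.array(p)/[4,3.8]+[234.6,144.6]
x,f=fitcase([(S,'c',0,q((410,515))),(S,'c',1,q((325,390))),(S,'c',2,q((404,358))),(S,'c',3,q((491,486)))],[.6,.16,-.1])
print(x,f.round(1))
for g in((.592,.0492,-.105),(.5943,.053,-.1097)):
    G=gapframe(x,g);print(G,'end_a',G[1]-.055*np.cos(G[2]))
from cell import manip
manip.close_job()
E
```

```text
[ 0.60679557  0.16939741 -0.09917493] [-0.2  2.  -0.6 -0.9  0.  -1.2  0.8 -0.1]
[0.00211654 0.12108611 0.00582507] end_a 0.06608704679642183
[-0.00032274  0.11706576  0.01052507] end_a 0.06206880792614824
the job is handed in; nothing more can be done
```

I pushed the large tweezer case straight through the gap and handed the job in. It now lies on the bunk side, past both boxes, with the hand clear. I aligned it first with gentle side nudges and one push on its end, using the fingertips only, then pushed it through along the gap.

- **Position:** from the last scene picture, the case's rear end is 62–66 mm along the gap axis, where at least 43 mm is needed. It looks flat and is turned at most about 0.01 rad from the gap.
- **Other things:** the cup, pill bottle, tin, soap box and flask look unmoved in the last top picture. The basin was not in the final crops I looked at, so I did not check it again. The hand never worked near it.
- **Hard touch:** at about 9.2 s, lowering the hand too fast pressed the fingertips on the glass. The wrist force read about 75 N, under the 120 N limit. I backed off, and the case had not moved.
- **Camera disagreement:** the scene and top cameras placed the gap up to about 7 mm apart along the push, and a few mm across it. I lined up from a wrist view showing case and gap together, and the final margin covers the difference.

The job took about 22 s of the 64 s allowed. During the pushes, the wrist readings I took between moves stayed under about 3 N.

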